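# Set out the stirrer station for a starch test

## Task

Set out the stirrer station: stand the beaker upright in the middle of the stirrer's round plate and cover it with the small watch glass, hollow side up and centred on the beaker's mouth. Stand the amber vial upright on the bench midway between the stirrer's plate and the centre of the test-tube rack, and the pot of blue crystals upright midway between the stirrer's plate and the centre of the blue slide box. Let go of everything, and leave the wash bottle and the measuring cylinder at the back where they stand.

Things in the scene. Friction and masses are not known exactly. Their poses are not given: they have to be found in the camera images.
- beaker_center (a point): small empty glass beaker, the only beaker near the work: 71 mm tall, round body 44 mm across at the rim (about 2 mm wall) tapering to about 40 mm at the foot, open top, flat foot, a small pouring spout to its -y (50 mm across there, so grip it across its x). The point is on the axis of the round body, half-way up (35.5 mm above its foot); z is up when it stands.
- watch_glass_center (a point): small round shallow glass dish (watch glass), 53 mm across and 7 mm thick, bulging downward, with nothing in it; it starts lying flat on the bench, hollow side up. It is widest at its rim, at the top. The point is on its axis, half-way up (3.5 mm above its lowest point). Seated centrally on the beaker, this point lies about 35 mm above the beaker's point, because the bulge sinks slightly into the mouth.
- vial_center (a point): slim amber glass vial with a beige cap, round, 23 mm across and 57 mm tall, standing upright. The point is on its axis half-way up (28.5 mm above its foot).
- pot_center (a point): clear plastic specimen pot with blue crystals and a wide white cap, 58 mm tall; the ribbed cap (top 13 mm) is 32 mm across, the body under it 28 mm; standing upright. The point is on its axis half-way up (29 mm above its foot).
- stirrer: magnetic stirrer, a low white box with a round steel plate on top and a black knob on its front; fixed in place. The box is 100 mm wide (y) and reaches from 65 mm in front (-x; the knob another 9 mm) to 50 mm behind (+x) the plate's centre. Origin: on the bench exactly below the centre of the plate; its x points from the front to the back, its y to its left side as one faces the knob.
- stirrer_plate (a point): centre of the flat top of the stirrer's round steel plate, 44 mm above the bench; the plate is 92 mm across.
- tube_rack: clear-white rack holding three glass test tubes, 56 mm deep (x), 174 mm long (y), 75 mm tall, the tubes reaching 102 mm. It stands straight beside the stirrer, on its left or its right, about 300 mm from it. Origin: under its centre, on the bench. Fixed in place. Its upright z axis points up; at zero yaw its long side lies along y.
- slide_box: closed flat blue box for microscope slides, 88 mm deep (x), 124 mm long (y), 34 mm tall. It stands straight beside the stirrer on the other side from the rack, about 300 mm from it. Origin: under its centre, on the bench. Fixed in place. Its upright z axis points up; at zero yaw its long side lies along y.
- wash_bottle_center (a point): bystander at the back of the bench: white squeeze bottle with red bent jet, 200 mm tall, 62 mm across; point on its axis 70 mm up; leave it standing where it is.
- cylinder_center (a point): bystander at the back of the bench: slender glass measuring cylinder on a hexagonal foot, 191 mm tall, foot 54 mm; point on its axis 95 mm up; leave it standing where it is.
Not all that is in view belongs to the job. What is shaped like the stirrer but green is not meant.

How it is judged:
By the outcome, as a careful person would: the job done as asked, in the order asked, and still so for the second after the job is handed in, with the robot touching nothing.
It also fails if it takes over 120 s, if anything falls off the work surface, if the arm or the gripper's body presses on something with over 40 N, if the wrist force passes 120 N, or if a joint passes its speed limit or range.

## Robot

A 6-joint arm with a two-finger parallel gripper is mounted at the origin on a cart in front of the work surface, level with it; the furniture and walls round the work are solid. World frame = base frame: x ahead of the robot, y to its left, z up, the work surface at z = 0. Lengths are in m, angles in degrees, forces in N, time in s.
With the tool pointing down it reaches from about 0.4 to 0.825 m from the base axis. Payload 7 kg.
Tool frame: the origin (TCP) lies on the centre line of the jaws, within the pads' length; the fingertips stand 11 mm ahead of it and the grasp point (between the pads) lies 8 mm behind it; z points along the fingers, y is the line along which they close (so a half turn about z gives the same grasp; the last joint's range is limited). The gripper opens to 88 mm and grips with 3 to 60 N. Pads are 19 mm wide; open, the fingers measure 130 mm over their backs; the gripper's body (78 mm by 193 mm) begins 47 mm behind the grasp point.
Start: joints at [85.033, 20.546, 0.682, 0, -70.136, -16.507], TCP at [0.247, 0.628, 0.203] pointing down, gripper open.
Joint ranges: [-176.03, 176.03], [-82.01, 121.73], [-58.28, 71.71], [-173.87, 95.51], [-174.79, -0.11], [-173.66, 173.66]. Speed limits (degrees/s): [136.94, 136.94, 172.46, 180, 180, 180].

## Interface

Orientations are given as [roll, pitch, yaw] about the fixed x, y, z axes, in that order (R = Rz(yaw) Ry(pitch) Rx(roll)).
In Python, from plant import r, capture, camera_model, job gives the robot as it stands.
- The arm moves only by the tool drive_tool, never from a script. Its argument "increments" is a list that holds one entry, the list of rows, each a list of 5 numbers: the gripper's target within -1 to 1 (fully open at 1, half-way at 0, shut at -1), then the shift along the tool's x, y, z scaled (see below), then the turn about the tool's z scaled (see below). In form: [[[gripper, tx, ty, tz, roll], ...]]. A call has 1 to 5 rows; each row is the pose to reach, as a shift and turn from the pose commanded when the call began, along the tool's axes at that moment, turning the shorter way round; what a row does not reach only later rows make up. The controller multiplies each number of a shift by 120 mm and each number of a turn by 360 degrees. A row lasts 1/8 s, in which the tool goes at most 62.5 mm and 10.7 degrees, less where a joint would pass 70% of its speed; a pose out of reach is approached as far as the arm can. A call with a number of a shift or a turn outside -1 to 1 is refused whole. A call with a gripper value outside its range is refused whole. The fingers move at their own pace and stop on an object; "squeeze" is the grip in N (left out, the last holds). Time passes only in rows, so rows that repeat a pose let the fingers close. It gives the time, the measured TCP pose, the force, the opening and the grip force at its end, in the units of the state.
- r.get_state(): the state, without advancing time (a new reading comes with each control period).
- capture(name): name is "scene" or "top"; returns the picture (480x640x3 uint8, red, green, blue); there is no depth.
- camera_model(name): a dict with "camera_matrix" (3x3 intrinsics, pixels), "rvec" (rotation vector, rad) and "tvec" (3), from world to camera coordinates, as OpenCV has them. Camera axes: x right, y down, z forward; pixel columns grow to the right and rows downward; lengths in m; the calibration is good to about 2 mm. A picture is of the moment at which its call begins. camera_model takes no time and is no camera call.
- job.close_job(): hands the job in; it is judged then, once.
The state is a dict: "time_s": time; "joints": joint angles; "qd": joint speeds; "joint_torque": joint torques, N m; "tcp_pos": TCP position; "eef_rot": TCP orientation; "contact_force": force on the tool from outside, world axes, zero at the start; "moment": the same for the moment, N m; "gripper_width": finger opening in m; "gripper_force": force on a finger pad.
Only numpy, scipy, OpenCV 4.12 (cv2) and the standard library are available. Lean on these libraries where they do the work, as an engineer would, in place of code of your own. Each camera call takes 0.05 s, during which the arm holds its last target. There are 200 camera calls.

## Working session

There is one attempt and no reset: what is moved stays moved. The work goes in short steps, Python scripts to look and compute and a tool call to move; the robot and the scene stay as the last step left them, time stands still between calls to the robot, and variables do not carry over. Pictures are saved under pics/ and viewed, at most 14 in all, crops included, and the job is handed in when it is done.

Besides the shell and the picture viewer there is one more tool, called after "Emit:" by a JSON object that holds its "fn" and its "kwargs". drive_tool: Moves the arm, as the interface text tells. Its arguments: {"type":"object","properties":{"increments":{"type":"array"},"squeeze":{"type":"number"}},"required":["increments"]}

```bash
ls; mkdir -p pics
python3 - <<'E'
from plant import r,capture,camera_model,job
import cv2
for n in("scene","top"):
    im=capture(n); cv2.imwrite(f"pics/{n}0.png",im[:,:,::-1]); m=camera_model(n); print(n,m)
s=r.get_state(); print(s)
E
```

```text
pics
scene {'camera_matrix': array([[488.3349923 ,   0.        , 317.66642398],
       [  0.        , 488.3349923 , 240.24022207],
       [  0.        ,   0.        ,   1.        ]]), 'rvec': array([ 2.00343352, -0.94932968,  0.50725069]), 'tvec': array([-0.36173555,  0.34944161,  0.65630348])}
top {'camera_matrix': array([[481.40801592,   0.        , 326.08993155],
       [  0.        , 481.40801592, 247.49342126],
       [  0.        ,   0.        ,   1.        ]]), 'rvec': array([ 2.17946734, -2.12660525,  0.12409675]), 'tvec': array([0.00459415, 0.59800109, 1.29026431])}
{'time_s': 0.1, 'joints': array([ 8.50323953e+01,  2.05875954e+01,  6.38142500e-01, -1.78262635e-02,
       -7.01351294e+01, -1.65063771e+01]), 'qd': array([ 0.04578644, -0.19731286, -0.00114369,  0.0301121 ,  0.08798375,
        0.10393404]), 'joint_torque': array([-2.18581285e-03, -5.84163201e+01,  2.93749791e+01,  7.01555282e+00,
        1.01801095e-02, -4.25611256e-05]), 'tcp_pos': array([0.24696287, 0.62768594, 0.20170644]), 'eef_rot': array([ 1.79914142e+02, -7.96592931e-03, -2.14800456e+01]), 'contact_force': array([0.22971388, 0.39230927, 0.08386132]), 'moment': array([-0.07631   ,  0.00479003, -0.00218446]), 'gripper_force': 0.0, 'gripper_width': 0.0874792979271885}
```

View pics/scene0.png

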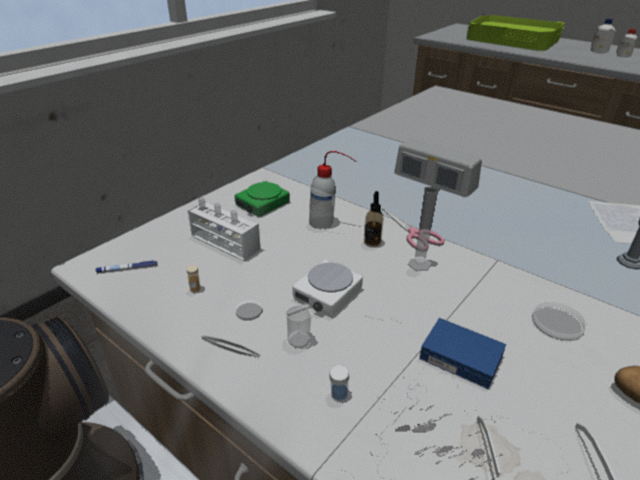

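View pics/top0.png

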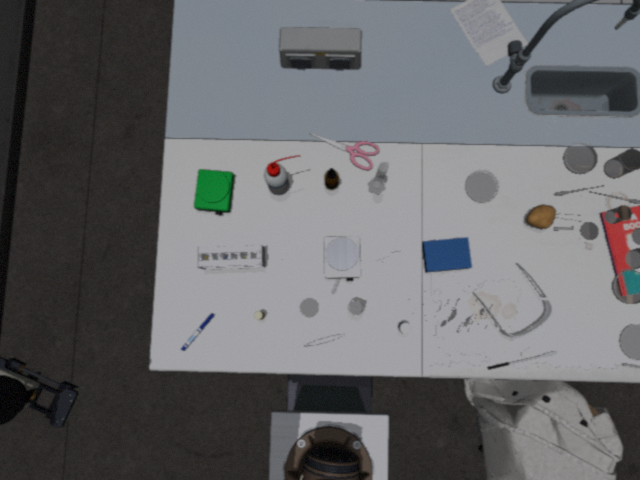

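The scene view shows the beaker at (299,327), watch glass (249,310), vial (193,279), pot (340,383), stirrer plate (330,277), rack (224,230) and blue box (462,350). The top view shows the beaker at (357,306), watch glass (309,307), vial (260,315), pot (404,326), plate (342,253), rack (231,258) and box (447,254).

Ambiguities, by top-view pixels:
- **Stirrer:** white (342,253) or green (214,190). White is the one meant.
- **Watch glass:** small disc (309,307) or the large dish (481,186). The small one fits 53 mm.
- **Vial:** beige cap (260,315) or the dropper bottle (332,178). The beige cap fits.

I'll confirm these in enlarged crops.

Run:
```python
import cv2
a=cv2.imread("pics/top0.png")[225:350,190:480]; cv2.imwrite("pics/topc.png",cv2.resize(a,(797,344),interpolation=cv2.INTER_CUBIC))
a=cv2.imread("pics/scene0.png")[195:410,170:400]; cv2.imwrite("pics/scenec.png",cv2.resize(a,None,fx=2.75,fy=2.75,interpolation=cv2.INTER_CUBIC))
```

```text
(no output)
```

View pics/topc.png

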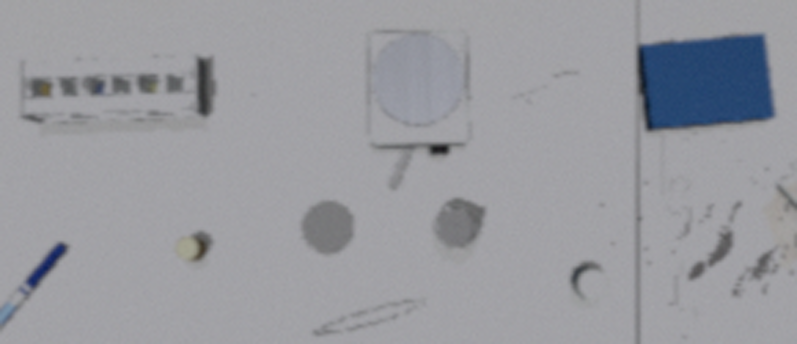

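View pics/scenec.png

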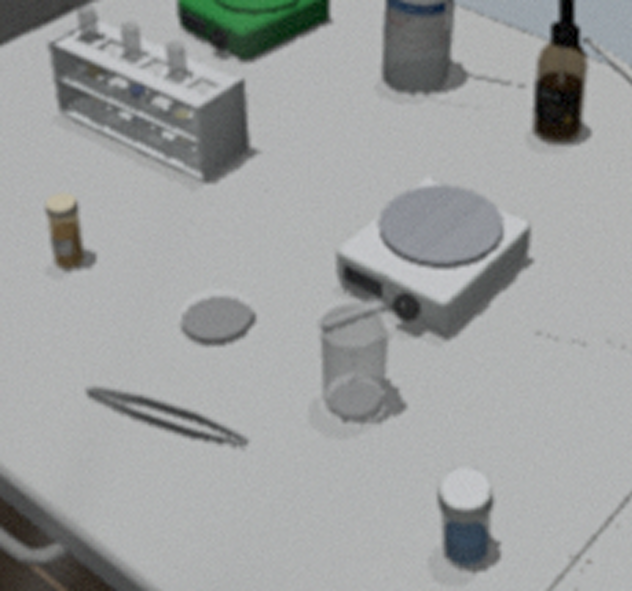

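The crops confirm all three choices: the small disc at top-crop (328,227), the beige-capped vial at (189,248), and the white stirrer with its plate at (419,79). Next I cast rays onto known heights in both views.

```bash
cat > h.py <<'E'
import numpy as np,cv2
from plant import r,capture,camera_model,job
def cam(n):
    m=camera_model(n);R=cv2.Rodrigues(m["rvec"])[0];return m["camera_matrix"],R,m["tvec"]
def cast(n,uv,z):
    K,R,t=cam(n);d=R.T@np.linalg.solve(K,[uv[0],uv[1],1]);c=-R.T@t;return (c+d*(z-c[2])/d[2])
def proj(n,p):
    K,R,t=cam(n);q=K@(R@np.array(p,float)+t);return q[:2]/q[2]
def tc(u,v):return((u+.5)/2.748-.5+190,(v+.5)/2.752-.5+225)
def sc(u,v):return((u+.5)/2.75-.5+170,(v+.5)/2.75-.5+195)
E
python3 - <<'E'
from h import *
np.set_printoptions(precision=4,suppress=True)
T=dict(plate=((419,79),.044),beaker_rim=((459,223),.071),beaker_foot=((457,223),0),wg=((328,227),.007),vial=((189,248),.057),pot=((590,281),.058),rackNE=((199,56),.075),rackNW=((22,60),.075),rackSW=((24,117),.075),rackSE=((200,112),.075),rodA=((410,150),0),rodB=((393,188),0))
S=dict(plate=((441,224),.044),beaker_rim=((353,321),.071),beaker_foot=((357,398),0),wg=((218,318),.007),vial=((61,203),.057),pot=((466,490),.058),rack1=((52,45),.075),rack2=((90,8),.075),rack3=((245,80),.075),rack4=((205,105),.075),rackfoot=((207,180),0),rodA=((390,305),0),rodB=((322,328),0))
for k,(p,z) in T.items(): print("T",k,cast("top",tc(*p),z))
for k,(p,z) in S.items(): print("S",k,cast("scene",sc(*p),z))
for n in("top","scene"):
    im=cv2.cvtColor(cv2.imread(f"pics/{n}0.png"),cv2.COLOR_BGR2HSV)
    m=cv2.inRange(im,(95,120,40),(125,255,255)); cs,_=cv2.findContours(m,0,2)
    for c in cs:
        if cv2.contourArea(c)>800:
            rr=cv2.minAreaRect(c);print(n,rr,cast(n,rr[0],.034) , [cast(n,p,.034)[:2] for p in cv2.boxPoints(rr)])
E
```

```text
T plate [ 0.5817 -0.0252  0.044 ]
T beaker_rim [ 0.4403 -0.066   0.071 ]
T beaker_foot [ 0.4406 -0.0679  0.    ]
T wg [0.4333 0.0628 0.007 ]
T vial [0.4097 0.1952 0.057 ]
T pot [ 0.3879 -0.1941  0.058 ]
T rackNE [0.5955 0.1907 0.075 ]
T rackNW [0.5874 0.3635 0.075 ]
T rackSW [0.5318 0.3583 0.075 ]
T rackSE [0.5408 0.1874 0.075 ]
T rodA [ 0.5134 -0.0185  0.    ]
T rodB [ 0.4743 -0.0021  0.    ]
S plate [ 0.5766 -0.0291  0.044 ]
S beaker_rim [ 0.4353 -0.0671  0.071 ]
S beaker_foot [ 0.4373 -0.0673  0.    ]
S wg [0.4282 0.0555 0.007 ]
S vial [0.4059 0.191  0.057 ]
S pot [ 0.3807 -0.1995  0.058 ]
S rack1 [0.5272 0.3493 0.075 ]
S rack2 [0.5889 0.3742 0.075 ]
S rack3 [0.5918 0.1851 0.075 ]
S rack4 [0.5455 0.1834 0.075 ]
S rackfoot [0.5439 0.1879 0.    ]
S rodA [ 0.5226 -0.0252  0.    ]
S rodB [ 0.473  -0.0033  0.    ]
top ((446.40087890625, 254.37640380859375), (29.532320022583008, 45.323909759521484), 84.95755004882812) [ 0.587  -0.3124  0.034 ] [array([ 0.6208, -0.2468]), array([ 0.6349, -0.3714]), array([ 0.5535, -0.3776]), array([ 0.5395, -0.2539])]
scene ((461.9097595214844, 350.7366943359375), (76.55687713623047, 46.6028938293457), 24.04422378540039) [ 0.5692 -0.3213  0.034 ] [array([ 0.5096, -0.2688]), array([ 0.6242, -0.244 ]), array([ 0.6305, -0.3752]), array([ 0.5226, -0.3868])]
```

Emit:
{"fn": "drive_tool", "kwargs": {"increments": [[[1, 0.3, 0, 0, 0.03], [1, 0.6, 0, 0, 0.06], [1, 0.9, 0, 0, 0.09], [1, 0.9, 0, 0, 0.1], [1, 0.9, 0, 0, 0.1]]]}}

```text
time_s: 0.72
tcp_pos: [0.3479, 0.5881, 0.202]
eef_rot: [180.0, -0.0, -57.5]
contact_force: [-0.1, 0.3, 0.2]
gripper_width: 0.0876
gripper_force: 0.0
```

Emit:
{"fn": "drive_tool", "kwargs": {"increments": [[[1, 0.33, 0.15, 0, 0], [1, 0.66, 0.3, 0, 0], [1, 1, 0.46, 0, 0], [1, 1, 0.46, 0, 0]]]}}

```text
time_s: 1.23
tcp_pos: [0.3654, 0.4554, 0.2032]
eef_rot: [-180.0, 0.0, -57.4]
contact_force: [0.2, 0.7, 0.7]
gripper_width: 0.0873
gripper_force: 0.0
```

Emit:
{"fn": "drive_tool", "kwargs": {"increments": [[[1, 0.33, 0.15, 0, 0], [1, 0.66, 0.3, 0, 0], [1, 1, 0.46, 0, 0], [1, 1, 0.46, 0, 0]]]}}

```text
time_s: 1.72
tcp_pos: [0.3834, 0.3253, 0.203]
eef_rot: [-180.0, 0.0, -57.4]
contact_force: [0.4, 0.3, 1.2]
gripper_width: 0.0876
gripper_force: 0.0
```

Emit:
{"fn": "drive_tool", "kwargs": {"increments": [[[1, 0.33, 0.15, 0, 0], [1, 0.66, 0.3, 0, 0], [1, 1, 0.46, 0, 0], [1, 1, 0.46, 0, 0]]]}}

```text
time_s: 2.22
tcp_pos: [0.4017, 0.195, 0.2028]
eef_rot: [-180.0, 0.0, -57.5]
contact_force: [0.6, 0.3, -0.5]
gripper_width: 0.0876
gripper_force: 0.0
```

Emit:
{"fn": "drive_tool", "kwargs": {"increments": [[[1, 0.33, 0.15, 0, 0], [1, 0.66, 0.3, 0, 0], [1, 1, 0.46, 0, 0], [1, 1, 0.46, 0, 0]]]}}

```text
time_s: 2.72
tcp_pos: [0.4201, 0.0644, 0.2026]
eef_rot: [-180.0, -0.0, -57.5]
contact_force: [0.4, 0.3, 0.5]
gripper_width: 0.0875
gripper_force: 0.0
```

Emit:
{"fn": "drive_tool", "kwargs": {"increments": [[[1, 0.33, 0.15, 0, 0], [1, 0.66, 0.3, 0, 0], [1, 1, 0.46, 0, 0], [1, 1, 0.46, 0, 0], [1, 1, 0.46, 0, 0]]]}}

```text
time_s: 3.35
tcp_pos: [0.4381, -0.0647, 0.2024]
eef_rot: [180.0, 0.0, -57.4]
contact_force: [0.1, 0.3, 0.6]
gripper_width: 0.0879
gripper_force: 0.0
```

```bash
cat >> h.py <<'E'
def go(x,y,z,yaw=None):
    s=r.get_state();p=s["tcp_pos"];a=np.radians(s["eef_rot"][2]);d=np.array([x,y,z])-p
    tx=np.cos(a)*d[0]+np.sin(a)*d[1];ty=np.sin(a)*d[0]-np.cos(a)*d[1]
    tr=0 if yaw is None else -((yaw-s["eef_rot"][2]+180)%360-180)
    print("rows:",np.round(np.array([tx/.12,ty/.12,-d[2]/.12,tr/360]),3),"from",p.round(4))
E
python3 - <<'E'
from h import *
im=capture("scene");cv2.imwrite("pics/s1.png",im[:,:,::-1])
c=im[200:400,200:440,::-1];cv2.imwrite("pics/s1c.png",cv2.resize(c,None,fx=3,fy=3,interpolation=cv2.INTER_CUBIC))
E
```

```text
(no output)
```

View pics/s1c.png

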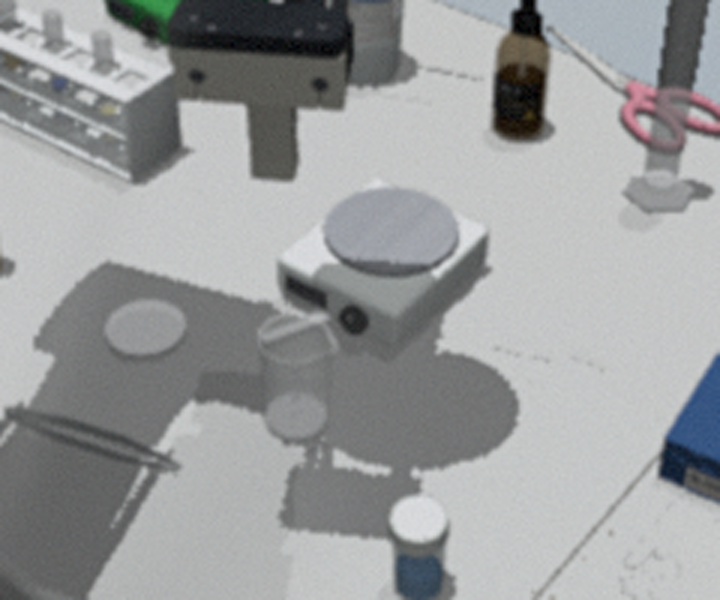

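The finger tips appear at crop (275,178), seen edge-on. The beaker rim is at (298,337) with its spout at the right, about (335,350), and its foot is at (296,415).

Run:
```python
from h import *
np.set_printoptions(precision=4,suppress=True)
f=lambda u,v:((u+.5)/3-.5+200,(v+.5)/3-.5+200)
g=lambda p:(proj("scene",p)-200+.5)*3-.5
y=np.array([-.843,-.537,0]);t=np.array([.438,-.065,.1914])
print("tips",g(t+y*.054),g(t-y*.054),g(t))
print("spout",cast("scene",f(335,350),.071),"rim",cast("scene",f(298,337),.071),"foot",cast("scene",f(296,415),0))
print("plate",cast("scene",f(391,229),.044))
```

```text
tips [275.776  227.8416] [305.7782 111.09  ] [291.6115 166.2188]
spout [ 0.4405 -0.0932  0.071 ] rim [ 0.4352 -0.0694  0.071 ] foot [ 0.4386 -0.0633  0.    ]
plate [ 0.5769 -0.0288  0.044 ]
```

Emit:
{"fn": "drive_tool", "kwargs": {"increments": [[[1, 0, 0, 0.3, 0], [1, 0, 0, 0.7, 0], [1, 0, 0, 0.7, 0], [1, 0, 0, 0.7, 0]]]}}

```text
time_s: 3.9
tcp_pos: [0.4388, -0.0649, 0.1201]
eef_rot: [-179.9, -0.1, -57.4]
contact_force: [0.3, -0.5, 0.2]
gripper_width: 0.0877
gripper_force: 0.0
```

Run:
```python
from h import *
im=capture("scene");c=im[170:370,200:440,::-1]
a=cv2.resize(c,None,fx=2,fy=2,interpolation=cv2.INTER_CUBIC)
im=capture("top");c=im[220:345,260:420,::-1]
b=cv2.resize(c,(480,375),interpolation=cv2.INTER_CUBIC)[:,:320]
cv2.imwrite("pics/s2.png",np.hstack([a,np.vstack([b,np.zeros((25,320,3),np.uint8)])]))
print(r.get_state()["tcp_pos"])
```

```text
[ 0.43908624 -0.06500743  0.12047895]
```

View pics/s2.png

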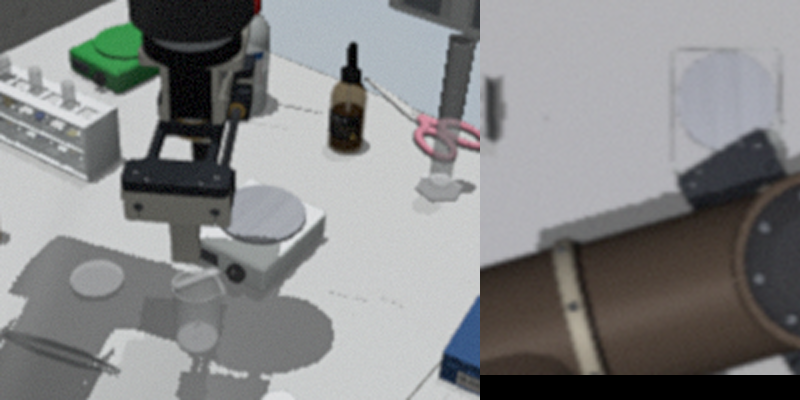

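Run:
```python
from h import *
np.set_printoptions(precision=1,suppress=True)
g=lambda p:(proj("scene",p)-[200,170]+.5)*2-.5
t=np.array([.439,-.065,.1205]);y=np.array([-.843,-.537,0]);x=np.array([.537,-.843,0])
K,R,T=cam("scene");print("cam",-R.T@T*100)
for s in(-.065,-.044,.044,.065):print("tip",s,g(t+y*s-[0,0,.011]))
for s in(-.0965,.0965):
  for k in(-.039,.039):print("body",s,k,g(t+y*s+x*k+[0,0,.055]))
```

```text
cam [ -4.1 -49.5  66.1]
tip -0.065 [207.3 200.8]
tip -0.044 [204.  215.1]
tip 0.044 [188.9 281.4]
tip 0.065 [184.9 299. ]
body -0.0965 -0.039 [168.8 119. ]
body -0.0965 0.039 [254.2 124.9]
body 0.0965 -0.039 [124.5 259. ]
body 0.0965 0.039 [228.  267.6]
```

Run:
```python
from h import *
np.set_printoptions(precision=3,suppress=True)
for z in(.175,.22,.26):print(z,cast("top",(326.7,280),z),cast("top",(355,263.3),z))
f=lambda u,v:((u+.5)/2-.5+200,(v+.5)/2-.5+170)
for z in(.11,.15,.175,.2,.24):print(z,"blockbot",cast("scene",f(127,215),z),cast("scene",f(235,222),z),"fing",cast("scene",f(185,262),z))
```

```text
0.175 [0.5   0.014 0.175] [ 0.543 -0.054  0.175]
0.22 [0.498 0.014 0.22 ] [ 0.539 -0.052  0.22 ]
0.26 [0.496 0.014 0.26 ] [ 0.535 -0.05   0.26 ]
0.11 blockbot [0.432 0.012 0.11 ] [ 0.486 -0.069  0.11 ] fing [ 0.417 -0.071  0.11 ]
0.15 blockbot [ 0.397 -0.025  0.15 ] [ 0.447 -0.1    0.15 ] fing [ 0.384 -0.101  0.15 ]
0.175 blockbot [ 0.376 -0.048  0.175] [ 0.424 -0.12   0.175] fing [ 0.363 -0.121  0.175]
0.2 blockbot [ 0.355 -0.071  0.2  ] [ 0.4   -0.139  0.2  ] fing [ 0.343 -0.14   0.2  ]
0.24 blockbot [ 0.32  -0.108  0.24 ] [ 0.361 -0.17   0.24 ] fing [ 0.309 -0.171  0.24 ]
```

Emit:
{"fn": "drive_tool", "kwargs": {"increments": [[[1, 0, 0, 0.25, 0], [1, 0, 0.0, 0.5, 0], [1, 0, 0, 0.66, 0], [1, 0, 0, 0.66, 0]]]}}

```text
time_s: 4.5
tcp_pos: [0.4376, -0.0657, 0.0396]
eef_rot: [180.0, 0.0, -57.5]
contact_force: [-0.3, -0.4, -0.4]
gripper_width: 0.0878
gripper_force: 0.0
```

Run:
```python
from h import *
im=capture("scene");c=im[220:370,230:380,::-1]
cv2.imwrite("pics/s3.png",cv2.resize(c,None,fx=4,fy=4,interpolation=cv2.INTER_CUBIC))
print(r.get_state()["tcp_pos"])
```

```text
[ 0.43826716 -0.06555347  0.04031918]
```

View pics/s3.png

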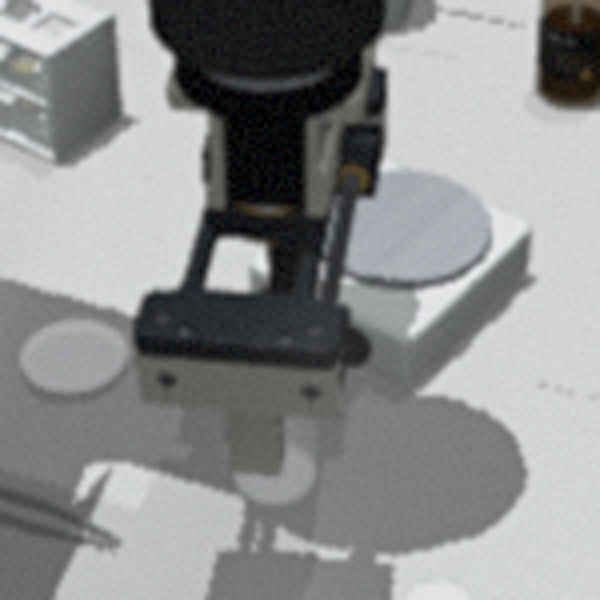

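Emit:
{"fn": "drive_tool", "kwargs": {"increments": [[[1, 0, 0, 0.08, 0], [-1, 0, 0, 0.08, 0], [-1, 0, 0, 0.08, 0], [-1, 0, 0, 0.08, 0], [-1, 0, 0, 0.08, 0]]], "squeeze": 8}}

```text
time_s: 5.18
tcp_pos: [0.4376, -0.0657, 0.0299]
eef_rot: [-180.0, -0.0, -57.5]
contact_force: [0.3, 0.4, 0.5]
gripper_width: 0.0535
gripper_force: 0.0
```

Emit:
{"fn": "drive_tool", "kwargs": {"increments": [[[-1, 0, 0, 0, 0], [-1, 0, 0, 0, 0], [-1, 0, 0, 0, 0], [-1, 0, 0, 0, 0]]]}}

```text
time_s: 5.68
tcp_pos: [0.4376, -0.0657, 0.0298]
eef_rot: [-180.0, -0.0, -57.5]
contact_force: [0.2, -0.1, -0.1]
gripper_width: 0.0434
gripper_force: 8.0
```

Emit:
{"fn": "drive_tool", "kwargs": {"increments": [[[-1, 0, 0, -0.2, 0], [-1, 0, 0, -0.5, 0], [-1, 0, 0, -0.8, 0], [-1, 0, 0, -0.8, 0]]]}}

```text
time_s: 6.18
tcp_pos: [0.4393, -0.0654, 0.1283]
eef_rot: [-179.7, -0.1, -57.5]
contact_force: [-0.1, 1.1, -1.4]
gripper_width: 0.0432
gripper_force: 8.0
```

Run:
```python
from h import *
go(.579,-.027,.125)
```

```text
rows: [ 0.357 -1.153  0.027  0.   ] from [ 0.4393 -0.0654  0.1283]
```

Emit:
{"fn": "drive_tool", "kwargs": {"increments": [[[-1, 0.1, -0.25, 0, 0], [-1, 0.2, -0.5, 0, 0], [-1, 0.25, -0.8, 0, 0], [-1, 0.25, -0.8, 0, 0]]]}}

```text
time_s: 6.68
tcp_pos: [0.5357, -0.0388, 0.1241]
eef_rot: [179.9, 0.0, -57.5]
contact_force: [-0.3, 0.1, -1.1]
gripper_width: 0.0435
gripper_force: 8.0
```

Emit:
{"fn": "drive_tool", "kwargs": {"increments": [[[-1, 0.05, -0.2, 0, 0], [-1, 0.1, -0.35, 0, 0], [-1, 0.1, -0.35, 0, 0], [-1, 0.1, -0.35, 0, 0]]]}}

```text
time_s: 7.18
tcp_pos: [0.575, -0.0272, 0.125]
eef_rot: [179.9, 0.1, -57.5]
contact_force: [-0.9, 1.0, -0.1]
gripper_width: 0.0433
gripper_force: 8.0
```

Run:
```python
from h import *
im=capture("scene");c=im[180:330,260:410,::-1]
cv2.imwrite("pics/s4.png",cv2.resize(c,None,fx=4,fy=4,interpolation=cv2.INTER_CUBIC))
go(.579,-.027,.0755)
```

```text
rows: [ 0.015 -0.027  0.415  0.   ] from [ 0.5752 -0.0272  0.1253]
```

View pics/s4.png

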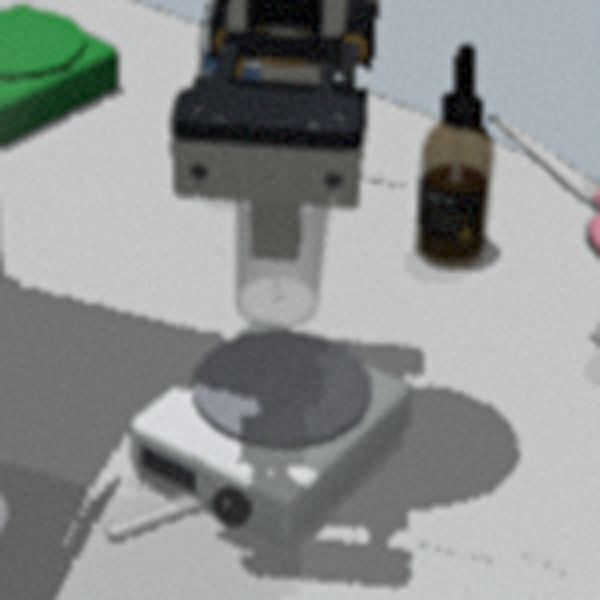

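The beaker is held upright with its foot at crop (278,300). The plate's centre is at (282,388).

Run:
```python
from h import *
f=lambda u,v:((u+.5)/4-.5+260,(v+.5)/4-.5+180)
print(cast("scene",f(278,300),.0955),cast("scene",f(282,388),.044),cast("scene",f(282,388.),.046))
```

```text
[ 0.57725773 -0.02506068  0.0955    ] [ 0.57547611 -0.03022405  0.044     ] [ 0.57347843 -0.0317309   0.046     ]
```

Run:
```python
from h import *
np.set_printoptions(precision=4,suppress=True)
for n,(x0,x1,y0,y1) in dict(top=(318,368,230,285),scene=(290,368,255,318)).items():
    im=cv2.imread(f"pics/{n}0.png")[y0:y1,x0:x1]; im=cv2.resize(im,None,fx=4,fy=4,interpolation=cv2.INTER_CUBIC)
    im=cv2.GaussianBlur(im,(9,9),0).astype(int); d=im[:,:,0]-im[:,:,2]
    print(n,np.percentile(d,[5,25,50,75,95]))
    for th in(5,8,11):
        m=((d>th)&(im[:,:,1]>100)).astype(np.uint8);m=cv2.morphologyEx(m,cv2.MORPH_OPEN,np.ones((9,9)))
        cs,_=cv2.findContours(m,0,1)
        if not cs: continue
        c=max(cs,key=cv2.contourArea);h=cv2.convexHull(c);e=cv2.fitEllipse(h);p=((e[0][0]+.5)/4-.5+x0,(e[0][1]+.5)/4-.5+y0)
        print(th,cv2.contourArea(c),np.array(e[1])/4,p,cast(n,p,.044))
    # expected ellipse size from projecting a 92mm circle
    q=np.array([proj(n,(.578+.046*np.cos(a),-.028+.046*np.sin(a),.044)) for a in np.linspace(0,6.28,40)],np.float32)
    print("exp",cv2.fitEllipse(q))
```

```text
top [ 2.  3.  4. 10. 12.]
5 14366.5 [34.1104 34.8819] (341.8099308013916, 253.36055183410645) [ 0.5817 -0.0242  0.044 ]
8 12685.5 [31.9868 32.5295] (341.75931549072266, 253.30897521972656) [ 0.5818 -0.0241  0.044 ]
11 165.5 [3.0656 6.5926] (353.9013366699219, 256.8374729156494) [ 0.5729 -0.0575  0.044 ]
exp ((343.1602478027344, 254.81236267089844), (33.39817810058594, 33.634708404541016), 105.25328826904297)
scene [0. 1. 2. 4. 9.]
5 15710.5 [28.5847 45.2234] (329.8497848510742, 276.25669288635254) [ 0.5761 -0.0291  0.044 ]
8 344.0 [4.3652 9.7684] (312.7245864868164, 272.28256034851074) [0.564  0.0059 0.044 ]
exp ((330.039794921875, 276.1304016113281), (28.431629180908203, 45.525325775146484), 91.61282348632812)
```

Emit:
{"fn": "drive_tool", "kwargs": {"increments": [[[-1, 0.02, -0.02, 0.1, 0], [-1, 0.02, -0.02, 0.25, 0], [-1, 0.02, -0.02, 0.38, 0], [-1, 0.02, -0.02, 0.41, 0], [-1, 0.02, -0.02, 0.41, 0]]]}}

```text
time_s: 7.85
tcp_pos: [0.5797, -0.0277, 0.0763]
eef_rot: [180.0, 0.0, -57.5]
contact_force: [-0.1, -0.8, -0.7]
gripper_width: 0.0435
gripper_force: 8.0
```

Emit:
{"fn": "drive_tool", "kwargs": {"increments": [[[-1, 0, 0, 0.01, 0], [-1, 0, 0, 0.018, 0], [-1, 0, 0, 0.018, 0]]]}}

```text
time_s: 8.22
tcp_pos: [0.5799, -0.0276, 0.0746]
eef_rot: [-180.0, -0.0, -57.5]
contact_force: [1.0, -0.0, -1.1]
gripper_width: 0.0435
gripper_force: 8.0
```

Emit:
{"fn": "drive_tool", "kwargs": {"increments": [[[-1, 0, 0, 0.008, 0], [-1, 0, 0, 0.008, 0]]]}}

```text
time_s: 8.48
tcp_pos: [0.5801, -0.0277, 0.0738]
eef_rot: [-180.0, -0.0, -57.5]
contact_force: [-0.1, -0.2, 2.0]
gripper_width: 0.0436
gripper_force: 8.0
```

Emit:
{"fn": "drive_tool", "kwargs": {"increments": [[[1, 0, 0, 0, 0], [1, 0, 0, 0, 0], [1, 0, 0, 0, 0], [1, 0, 0, 0, 0], [1, 0, 0, 0, 0]]]}}

```text
time_s: 9.1
tcp_pos: [0.5797, -0.0277, 0.0734]
eef_rot: [180.0, 0.0, -57.5]
contact_force: [0.2, -0.7, 0.1]
gripper_width: 0.0855
gripper_force: 0.0
```

Emit:
{"fn": "drive_tool", "kwargs": {"increments": [[[1, 0, 0, -0.15, 0], [1, 0, 0, -0.5, 0], [1, 0, 0, -1, 0], [1, 0, 0, -1, 0]]]}}

```text
time_s: 9.6
tcp_pos: [0.5829, -0.0274, 0.1989]
eef_rot: [-179.5, -0.2, -57.4]
contact_force: [-0.1, 0.2, -0.9]
gripper_width: 0.0881
gripper_force: 0.0
```

Emit:
{"fn": "drive_tool", "kwargs": {"increments": [[[1, -0.35, 0.2, 0, 0], [1, -0.7, 0.4, 0, 0], [1, -1, 0.5, 0, 0], [1, -1, 0.5, 0, 0]]]}}

```text
time_s: 10.1
tcp_pos: [0.463, 0.0422, 0.1936]
eef_rot: [-179.9, 0.0, -57.3]
contact_force: [0.6, -0.7, 1.0]
gripper_width: 0.0878
gripper_force: 0.0
```

Emit:
{"fn": "drive_tool", "kwargs": {"increments": [[[1, -0.28, 0.16, 0, 0], [1, -0.28, 0.16, 0, 0], [1, -0.28, 0.16, 0, 0]]]}}

```text
time_s: 10.48
tcp_pos: [0.4311, 0.0593, 0.1935]
eef_rot: [-180.0, -0.0, -57.4]
contact_force: [0.1, -0.3, -0.0]
gripper_width: 0.0874
gripper_force: 0.0
```

Run:
```python
from h import *
im=capture("scene");cv2.imwrite("pics/s5.png",im[:,:,::-1]);c=im[230:330,280:380,::-1]
a=cv2.resize(c,None,fx=4,fy=4,interpolation=cv2.INTER_CUBIC)
im=capture("top");cv2.imwrite("pics/t5.png",im[:,:,::-1]);c=im[225:290,310:375,::-1]
b=cv2.resize(c,(400,400),interpolation=cv2.INTER_CUBIC)
cv2.imwrite("pics/v5.png",np.hstack([a,b]))
print(r.get_state()["tcp_pos"])
```

```text
[0.43105957 0.05903191 0.19326836]
```

View pics/v5.png

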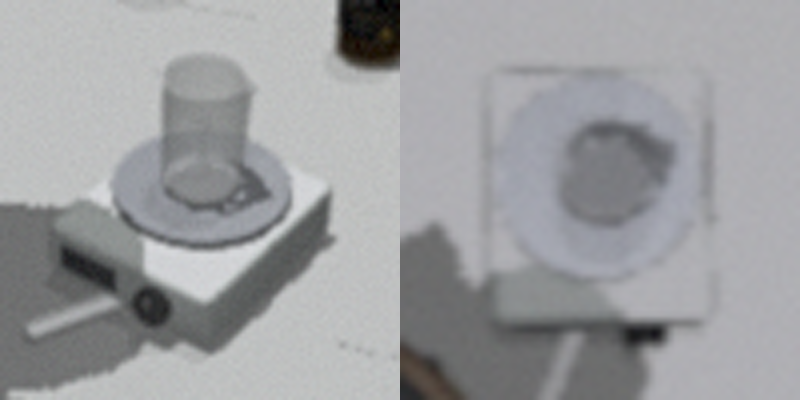

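Run:
```python
from h import *
np.set_printoptions(linewidth=200)
a=cv2.imread("pics/t5.png",0).astype(int);b=cv2.imread("pics/top0.png",0).astype(int)
print("top rows 240-266, cols 332-358");print((a-b)[240:266,332:358])
a=cv2.imread("pics/s5.png",0).astype(int);b=cv2.imread("pics/scene0.png",0).astype(int)
print("rows 240-286 cols 316-346");print((a-b)[242:286:1,316:346])
for n in("top","scene"):
  for zz,rr in((.044,.020),(.115,.022)):
    q=np.array([proj(n,(.5797+rr*np.cos(t),-.0277+rr*np.sin(t),zz)) for t in np.linspace(0,6.28,100)])
    print(n,zz,q.min(0).round(1),q.max(0).round(1))
```

```text
top rows 240-266, cols 332-358
[[ 10  14  11  13   9  12  14  14  13  14  12  12  10  13  12  12  10  11   9  13  13  12  12  15  15  13]
 [ 13  12  13  12  11  17  12  10  13  12  14  15  11  12  12  14  13   8  13  15  13  10  17  13  14  13]
 [ 11   9  12  11  10  11  10  14  10  13  12  11  15  11  14  13   9  14  11  13  13  15   9  13  13  13]
 [ 11  10  14  11  11  11  11   8   9   6   6   9   7   6  11  14  13  11  13  12  12  11  12  14  13  15]
 [ 13  14  11  14  13   9   6  -2   0  -8 -14 -11 -16  -8  -1   4   4   4   4  10  12  13   9  12  14  11]
 [ 15  12  10  12  13  11   5 -10 -25 -40 -46 -48 -48 -41 -38 -34 -28 -23 -10  10  10  13  11  17  10  13]
 [ 15  14  11   9   9   5 -12 -27 -43 -51 -54 -55 -51 -49 -48 -56 -50 -38 -17  -3   3  10  11  12  15  12]
 [ 15  14  12   6   0  -7 -27 -36 -31 -32 -42 -43 -33 -32 -38 -57 -59 -56 -43 -29 -14  -2   5  13  14  11]
 [ 12  10  13  10  -1 -20 -33 -34 -21 -17 -30 -29 -24 -30 -35 -50 -56 -62 -53 -49 -37 -25 -14   9  11  14]
 [ 11  10   7   3  -4 -24 -33 -31 -26 -24 -24 -27 -26 -27 -29 -37 -50 -54 -58 -54 -45 -38 -18   5   9  14]
[... 1351 characters left out ...]
  1   2   4   9  14  14  12  12  11  13]
 [ 15  14  11  10   8   1  -1   2  -2   0  -3  -2   3   0  -1   0   2   2   6  12  12  13  13  13  14  15]
 [ 13  16  12  11   9   4   0   0   0   2  -1  -1  -1  -2   1   1   1   6   9  11  12  12  14  13  16  16]
 [ 11  14  13  13  12   8   3   0   0  -1   0   0  -1   1  -2   1   4   6   9  16  13  11  13  14  11  16]]
rows 240-286 cols 316-346
[[13 17 17 ...  9 15 15]
 [13 13 16 ... 13 14 15]
 [10 12 13 ... 13 10 12]
 ...
 [11  0 -1 ... 10 14 12]
 [ 8  5  1 ...  8 13 10]
 [10 10 10 ... 13  9 12]]
top 0.044 [335.8 246.9] [350.4 261.4]
top 0.115 [335.3 242.7] [352.3 259.6]
scene 0.044 [320.6 269.1] [340.3 281.4]
scene 0.115 [319.8 240.1] [342.5 253.1]
```

The beaker stands upright on the plate, with its foot at scene crop (202,186) and top crop (606,178). Relative to the plate centre at top crop (598,177), it sits about 3–4 mm to the -y side. I'll regrip it and shift it by (+2, +3) mm.

Emit:
{"fn": "drive_tool", "kwargs": {"increments": [[[1, 0.28, -0.16, 0, 0], [1, 0.6, -0.4, 0, 0], [1, 1, -0.6, 0, 0], [1, 1, -0.66, 0, 0]]]}}

```text
time_s: 11.08
tcp_pos: [0.5641, -0.0018, 0.1917]
eef_rot: [179.9, 0.0, -57.7]
contact_force: [-0.7, 0.2, -1.3]
gripper_width: 0.0878
gripper_force: 0.0
```

Emit:
{"fn": "drive_tool", "kwargs": {"increments": [[[1, 0.28, 0, 0, 0], [1, 0.28, 0, 0, 0], [1, 0.28, 0, 0, 0]]]}}

```text
time_s: 11.45
tcp_pos: [0.5795, -0.0277, 0.193]
eef_rot: [180.0, 0.0, -57.5]
contact_force: [0.3, 1.0, -0.7]
gripper_width: 0.0877
gripper_force: 0.0
```

```bash
python3 -c "
from h import *
go(.5797,-.0277,.0745)"
```

```text
rows: [ 0.001 -0.002  0.987  0.   ] from [ 0.5795 -0.0277  0.193 ]
```

Emit:
{"fn": "drive_tool", "kwargs": {"increments": [[[1, 0, 0, 0.3, 0], [1, 0, 0, 0.7, 0], [1, 0, 0, 0.98, 0], [1, 0, 0, 0.98, 0], [1, 0, 0, 0.98, 0]]]}}

```text
time_s: 12.08
tcp_pos: [0.5807, -0.0272, 0.0774]
eef_rot: [-179.9, -0.1, -57.4]
contact_force: [0.6, 0.4, 0.9]
gripper_width: 0.0874
gripper_force: 0.0
```

Emit:
{"fn": "drive_tool", "kwargs": {"increments": [[[-1, 0, 0, 0, 0], [-1, 0, 0, 0, 0], [-1, 0, 0, 0, 0], [-1, 0, 0, 0, 0], [-1, 0, 0, 0, 0]]]}}

```text
time_s: 12.7
tcp_pos: [0.5798, -0.0277, 0.0759]
eef_rot: [-180.0, -0.0, -57.5]
contact_force: [0.5, 0.7, 0.4]
gripper_width: 0.0438
gripper_force: 8.5
```

Emit:
{"fn": "drive_tool", "kwargs": {"increments": [[[-1, 0, 0, 0, 0], [-1, 0, 0, 0, 0], [-1, 0, 0, 0, 0], [-1, 0, 0, 0, 0]]]}}

```text
time_s: 13.2
tcp_pos: [0.5798, -0.0276, 0.0759]
eef_rot: [-180.0, -0.0, -57.5]
contact_force: [0.2, 0.5, 0.4]
gripper_width: 0.0436
gripper_force: 8.0
```

Emit:
{"fn": "drive_tool", "kwargs": {"increments": [[[-1, 0, 0, -0.03, 0], [-1, 0, 0, -0.03, 0], [-1, -0.012, -0.028, -0.03, 0], [-1, -0.012, -0.028, -0.03, 0], [-1, -0.012, -0.028, -0.005, 0]]]}}

```text
time_s: 13.82
tcp_pos: [0.582, -0.0245, 0.0764]
eef_rot: [-180.0, -0.0, -57.5]
contact_force: [-0.5, -0.8, -1.1]
gripper_width: 0.0436
gripper_force: 8.0
```

Emit:
{"fn": "drive_tool", "kwargs": {"increments": [[[-1, 0, 0, 0.005, 0], [-1, 0, 0, 0.005, 0]]]}}

```text
time_s: 14.08
tcp_pos: [0.5819, -0.0247, 0.0759]
eef_rot: [180.0, -0.0, -57.5]
contact_force: [-0.6, 1.0, -0.5]
gripper_width: 0.0432
gripper_force: 8.0
```

Emit:
{"fn": "drive_tool", "kwargs": {"increments": [[[1, 0, 0, 0, 0], [1, 0, 0, 0, 0], [1, 0, 0, 0, 0], [1, 0, 0, 0, 0], [1, 0, 0, 0, 0]]]}}

```text
time_s: 14.7
tcp_pos: [0.5818, -0.0246, 0.0758]
eef_rot: [180.0, -0.0, -57.5]
contact_force: [-1.0, 0.3, 0.7]
gripper_width: 0.0856
gripper_force: 0.0
```

Emit:
{"fn": "drive_tool", "kwargs": {"increments": [[[1, 0, 0, -0.15, 0], [1, 0, 0, -0.5, 0], [1, 0, 0, -1, 0], [1, 0, 0, -1, 0]]]}}

```text
time_s: 15.2
tcp_pos: [0.5849, -0.0244, 0.2014]
eef_rot: [-179.5, -0.2, -57.4]
contact_force: [-0.7, 0.3, -0.8]
gripper_width: 0.0878
gripper_force: 0.0
```

Emit:
{"fn": "drive_tool", "kwargs": {"increments": [[[1, -0.35, 0.2, 0, 0], [1, -0.7, 0.4, 0, 0], [1, -1, 0.5, 0, 0], [1, -1, 0.5, 0, 0]]]}}

```text
time_s: 15.7
tcp_pos: [0.4651, 0.0452, 0.1961]
eef_rot: [-179.9, 0.0, -57.3]
contact_force: [0.6, 0.6, 0.2]
gripper_width: 0.0876
gripper_force: 0.0
```

Emit:
{"fn": "drive_tool", "kwargs": {"increments": [[[1, -0.28, 0.16, 0, 0], [1, -0.28, 0.16, 0.4, 0], [1, -0.28, 0.16, 0.8, 0], [1, -0.28, 0.16, 1, 0], [1, -0.28, 0.16, 1, 0]]]}}

```text
time_s: 16.32
tcp_pos: [0.4315, 0.0613, 0.0742]
eef_rot: [179.7, -0.0, -57.5]
contact_force: [-0.2, -1.0, 0.4]
gripper_width: 0.0876
gripper_force: 0.0
```

Run:
```python
from h import *
im=capture("scene");cv2.imwrite("pics/s6.png",im[:,:,::-1]);c=im[235:360,210:335,::-1]
a=cv2.resize(c,(400,400),interpolation=cv2.INTER_CUBIC)
im=capture("top");cv2.imwrite("pics/t6.png",im[:,:,::-1]);c=im[225:290,310:375,::-1]
b=cv2.resize(c,(400,400),interpolation=cv2.INTER_CUBIC)
cv2.imwrite("pics/v6.png",np.hstack([a,b]))
go(.4325,.062,.013)
```

```text
rows: [-0.001  0.006  0.528  0.   ] from [0.4332 0.0623 0.0764]
```

View pics/v6.png

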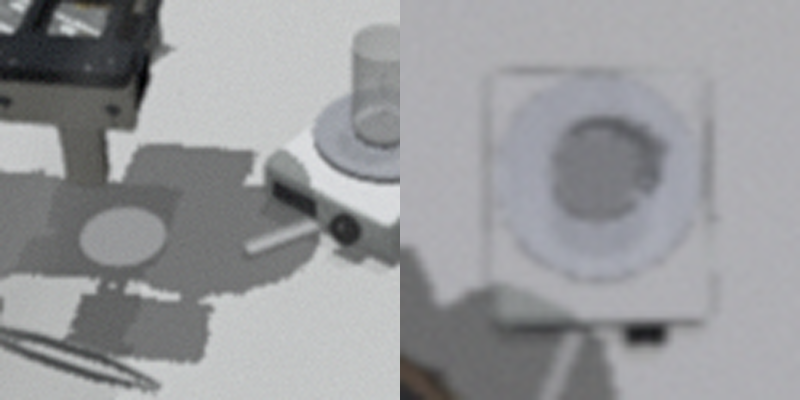

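The top panel shows the beaker now centred on the plate, with its foot near (600,173) against the plate's (598,177). The left panel has the watch glass at (123,237) and the near finger at (85,185). I'll check the alignment by projection.

Run:
```python
from h import *
np.set_printoptions(precision=4,suppress=True)
g=lambda p:(proj("scene",p)-[210,235]+.5)*3.2-.5
f=lambda u,v:((u+.5)/3.2-.5+210,(v+.5)/3.2-.5+235)
t=np.array([.4332,.0623,.0764]);y=np.array([-.843,-.537,0])
for s in(.044,.065,-.044):
  for dz in(-.011,.02):print(s,dz,g(t+y*s+[0,0,dz]))
print("wg",cast("scene",f(123,237),.007),g((.4332,.0623,.007)))
a=cv2.imread("pics/top0.png");c=cv2.resize(a[290:325,292:327],None,fx=4,fy=4,interpolation=cv2.INTER_CUBIC);gr=cv2.GaussianBlur(c[:,:,1],(5,5),0)
_,m=cv2.threshold(gr,0,255,cv2.THRESH_BINARY_INV+cv2.THRESH_OTSU);cs,_=cv2.findContours(m,0,1);e=cv2.fitEllipse(max(cs,key=cv2.contourArea));p=((e[0][0]+.5)/4-.5+292,(e[0][1]+.5)/4-.5+290);print(e,p,cast("top",p,.006))
```

```text
0.044 -0.011 [ 98.3856 208.5737]
0.044 0.02 [ 93.7335 166.7648]
0.065 -0.011 [ 89.206  233.3003]
0.065 0.02 [ 84.2735 191.1579]
-0.044 -0.011 [133.2944 114.5415]
-0.044 0.02 [129.6409  74.1757]
wg [0.4304 0.0602 0.007 ] [123.8715 233.0882]
((69.22738647460938, 70.10401916503906), (75.17736053466797, 77.02262878417969), 18.173259735107422) (308.93184661865234, 307.15100479125977) [0.4333 0.0631 0.006 ]
```

Emit:
{"fn": "drive_tool", "kwargs": {"increments": [[[1, 0, 0, 0.15, 0], [1, 0, 0, 0.3, 0], [1, 0, 0, 0.4, 0], [1, 0, 0, 0.46, 0], [1, 0, 0, 0.46, 0]]]}}

```text
time_s: 17.05
tcp_pos: [0.4326, 0.0623, 0.0207]
eef_rot: [180.0, -0.0, -57.5]
contact_force: [0.3, -0.2, 0.3]
gripper_width: 0.0876
gripper_force: 0.0
```

Emit:
{"fn": "drive_tool", "kwargs": {"increments": [[[1, 0, 0, 0.03, 0], [1, 0, 0, 0.06, 0], [1, 0, 0, 0.06, 0]]]}}

```text
time_s: 17.42
tcp_pos: [0.4323, 0.0622, 0.0133]
eef_rot: [180.0, 0.0, -57.5]
contact_force: [-0.3, 0.2, -0.4]
gripper_width: 0.0878
gripper_force: 0.0
```

Emit:
{"fn": "drive_tool", "kwargs": {"increments": [[[-1, 0, 0, 0, 0], [-1, 0, 0, 0, 0], [-1, 0, 0, 0, 0], [-1, 0, 0, 0, 0], [-1, 0, 0, 0, 0]]], "squeeze": 4}}

```text
time_s: 18.05
tcp_pos: [0.4324, 0.0623, 0.0135]
eef_rot: [-180.0, 0.0, -57.5]
contact_force: [0.1, -0.4, 0.0]
gripper_width: 0.0433
gripper_force: 0.0
```

Emit:
{"fn": "drive_tool", "kwargs": {"increments": [[[-1, 0, 0, 0, 0], [-1, 0, 0, 0, 0], [-1, 0, 0, 0, 0]]]}}

```text
time_s: 18.42
tcp_pos: [0.4325, 0.0623, 0.0134]
eef_rot: [-180.0, 0.0, -57.5]
contact_force: [0.1, -0.4, 0.4]
gripper_width: 0.0135
gripper_force: 0.0
```

Emit:
{"fn": "drive_tool", "kwargs": {"increments": [[[1, 0, 0, 0, 0], [1, 0, 0, 0, 0], [1, 0, 0, 0, 0], [1, 0, 0, 0, 0], [1, 0, 0, 0, 0]]]}}

```text
time_s: 19.05
tcp_pos: [0.4325, 0.0623, 0.0134]
eef_rot: [180.0, -0.0, -57.5]
contact_force: [0.2, -0.3, -0.7]
gripper_width: 0.0576
gripper_force: 0.0
```

Emit:
{"fn": "drive_tool", "kwargs": {"increments": [[[1, 0, 0, 0, 0], [1, 0, 0, 0, 0], [1, 0, 0, 0, 0]]]}}

```text
time_s: 19.42
tcp_pos: [0.4324, 0.0623, 0.0134]
eef_rot: [180.0, 0.0, -57.5]
contact_force: [0.4, -0.4, 0.6]
gripper_width: 0.0856
gripper_force: 0.0
```

Run:
```python
from h import *
im=capture("scene");cv2.imwrite("pics/s7.png",im[:,:,::-1]);c=im[245:345,200:300,::-1]
cv2.imwrite("pics/v7.png",cv2.resize(c,(600,600),interpolation=cv2.INTER_CUBIC))
g=lambda p:(proj("scene",p)-[200,245]+.5)*6-.5
t=np.array([.4325,.0623,.0134]);y=np.array([-.843,-.537,0])
for s in(.044,.065,-.044):
  for dz in(-.011,.02):print(s,dz,g(t+y*s+[0,0,dz]))
```

```text
0.044 -0.011 [260.01417466 482.92826081]
0.044 0.02 [251.91818487 410.4694895 ]
0.065 -0.011 [243.75111026 530.36192413]
0.065 0.02 [235.18072427 457.43750974]
-0.044 -0.011 [322.08200006 301.89815116]
-0.044 0.02 [315.68506532 231.52931431]
```

View pics/v7.png

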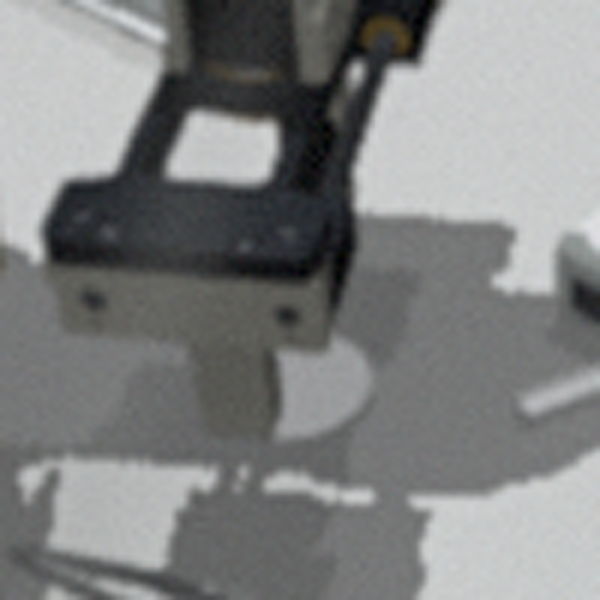

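The finger tip at crop (238,438) is still about 20–30 mm above the bench, so the fingers passed over the watch glass. I'll lower in small steps and watch the force.

Emit:
{"fn": "drive_tool", "kwargs": {"increments": [[[1, 0, 0, 0.04, 0], [1, 0, 0, 0.06, 0], [1, 0, 0, 0.06, 0]]]}}

```text
time_s: 19.85
tcp_pos: [0.4322, 0.0621, 0.0059]
eef_rot: [180.0, -0.0, -57.5]
contact_force: [0.1, 0.6, -0.4]
gripper_width: 0.0873
gripper_force: 0.0
```

Emit:
{"fn": "drive_tool", "kwargs": {"increments": [[[1, 0, 0, 0.03, 0], [1, 0, 0, 0.03, 0]]]}}

```text
time_s: 20.1
tcp_pos: [0.4323, 0.0622, 0.0024]
eef_rot: [180.0, 0.0, -57.5]
contact_force: [0.1, 0.1, 0.6]
gripper_width: 0.0876
gripper_force: 0.0
```

Emit:
{"fn": "drive_tool", "kwargs": {"increments": [[[1, 0, 0, 0.03, 0], [1, 0, 0, 0.03, 0]]]}}

```text
time_s: 20.35
tcp_pos: [0.4323, 0.0622, -0.0012]
eef_rot: [180.0, 0.0, -57.5]
contact_force: [-0.3, -0.3, 0.5]
gripper_width: 0.0878
gripper_force: 0.0
```

Emit:
{"fn": "drive_tool", "kwargs": {"increments": [[[1, 0, 0, 0.03, 0], [1, 0, 0, 0.03, 0]]]}}

```text
time_s: 20.6
tcp_pos: [0.4323, 0.0621, -0.0048]
eef_rot: [180.0, 0.0, -57.5]
contact_force: [0.1, -0.4, 0.8]
gripper_width: 0.0873
gripper_force: 0.0
```

Emit:
{"fn": "drive_tool", "kwargs": {"increments": [[[1, 0, 0, -0.1, 0], [0.45, 0, 0, -0.1, 0], [0.45, 0, 0, -0.1, 0], [0.45, 0, 0, -0.1, 0], [0.45, 0, 0, -0.1, 0]]]}}

```text
time_s: 21.22
tcp_pos: [0.4323, 0.0622, 0.0073]
eef_rot: [180.0, 0.0, -57.5]
contact_force: [-0.6, -0.1, 0.2]
gripper_width: 0.0639
gripper_force: 0.0
```

Emit:
{"fn": "drive_tool", "kwargs": {"increments": [[[0.45, 0, 0, 0.03, 0], [0.45, 0, 0, 0.03, 0], [0.45, 0, 0, 0.03, 0]]]}}

```text
time_s: 21.6
tcp_pos: [0.4324, 0.0622, 0.0037]
eef_rot: [180.0, -0.0, -57.5]
contact_force: [0.4, 0.1, 0.0]
gripper_width: 0.0637
gripper_force: 0.0
```

Emit:
{"fn": "drive_tool", "kwargs": {"increments": [[[0.45, 0, 0, 0.03, 0], [0.45, 0, 0, 0.03, 0], [0.45, 0, 0, 0.03, 0]]]}}

```text
time_s: 21.98
tcp_pos: [0.4325, 0.0623, 0.0002]
eef_rot: [180.0, -0.0, -57.5]
contact_force: [0.1, -0.7, 1.1]
gripper_width: 0.0635
gripper_force: 0.0
```

Emit:
{"fn": "drive_tool", "kwargs": {"increments": [[[0.45, 0, 0, 0.015, 0], [0.45, 0, 0, 0.015, 0]]]}}

```text
time_s: 22.22
tcp_pos: [0.4324, 0.0622, -0.0017]
eef_rot: [180.0, 0.0, -57.5]
contact_force: [-0.2, -0.0, -1.2]
gripper_width: 0.0635
gripper_force: 0.0
```

Emit:
{"fn": "drive_tool", "kwargs": {"increments": [[[0.45, 0, 0, 0.015, 0], [0.45, 0, 0, 0.015, 0]]]}}

```text
time_s: 22.48
tcp_pos: [0.4324, 0.0622, -0.0035]
eef_rot: [180.0, -0.0, -57.5]
contact_force: [-0.5, 1.9, 0.5]
gripper_width: 0.0637
gripper_force: 0.0
```

Emit:
{"fn": "drive_tool", "kwargs": {"increments": [[[0.1, 0, 0, 0, 0], [0.1, 0, 0, 0, 0], [0.1, 0, 0, 0, 0], [0.1, 0, 0, 0, 0]]], "squeeze": 4}}

```text
time_s: 22.98
tcp_pos: [0.4325, 0.0623, -0.0033]
eef_rot: [-180.0, -0.0, -57.5]
contact_force: [0.0, -0.4, -0.5]
gripper_width: 0.0484
gripper_force: 0.0
```

Emit:
{"fn": "drive_tool", "kwargs": {"increments": [[[0.45, 0, 0, 0, 0], [0.45, 0, 0, 0, 0], [0.45, 0, 0, 0, 0], [0.45, 0, 0, 0.03, 0], [0.45, 0, 0, 0.03, 0]]]}}

```text
time_s: 23.6
tcp_pos: [0.4322, 0.0622, -0.0073]
eef_rot: [180.0, 0.0, -57.5]
contact_force: [0.3, -0.5, 0.6]
gripper_width: 0.0634
gripper_force: 0.0
```

Emit:
{"fn": "drive_tool", "kwargs": {"increments": [[[0.45, 0, 0, 0.02, 0], [0.45, 0, 0, 0.02, 0]]]}}

```text
time_s: 23.85
tcp_pos: [0.4323, 0.0622, -0.0096]
eef_rot: [180.0, 0.0, -57.5]
contact_force: [0.3, -0.2, 0.2]
gripper_width: 0.0639
gripper_force: 0.0
```

Emit:
{"fn": "drive_tool", "kwargs": {"increments": [[[0.45, 0, 0, 0.015, 0], [0.45, 0, 0, 0.015, 0]]]}}

```text
time_s: 24.1
tcp_pos: [0.4323, 0.0622, -0.0113]
eef_rot: [180.0, 0.0, -57.5]
contact_force: [-0.8, -0.2, -0.2]
gripper_width: 0.0635
gripper_force: 0.0
```

Run:
```python
from h import *
im=capture("scene");cv2.imwrite("pics/s8.png",im[:,:,::-1]);c=im[245:345,200:300,::-1]
cv2.imwrite("pics/v8.png",cv2.resize(c,(600,600),interpolation=cv2.INTER_CUBIC))
s=r.get_state();print(s["tcp_pos"],s["contact_force"])
```

```text
[ 0.43243675  0.06228644 -0.01120665] [ 0.87946788 -0.28793913 -0.05771097]
```

View pics/v8.png

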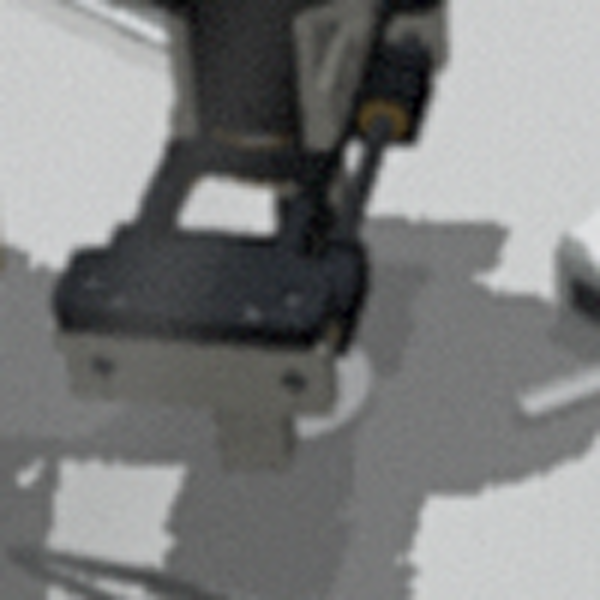

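The finger tip at crop (255,468) is still about 12–17 mm above the bench, so the reported TCP height runs low against the real tips. I'll keep stepping down with force checks.

Emit:
{"fn": "drive_tool", "kwargs": {"increments": [[[0.45, 0, 0, 0.02, 0], [0.45, 0, 0, 0.04, 0], [0.45, 0, 0, 0.04, 0]]]}}

```text
time_s: 24.52
tcp_pos: [0.4323, 0.0622, -0.0162]
eef_rot: [180.0, 0.0, -57.5]
contact_force: [0.1, 1.2, -0.0]
gripper_width: 0.0635
gripper_force: 0.0
```

Emit:
{"fn": "drive_tool", "kwargs": {"increments": [[[0.45, 0, 0, 0.015, 0], [0.45, 0, 0, 0.015, 0]]]}}

```text
time_s: 24.78
tcp_pos: [0.4324, 0.0622, -0.0179]
eef_rot: [180.0, 0.0, -57.5]
contact_force: [-0.9, -0.7, 0.2]
gripper_width: 0.0636
gripper_force: 0.0
```

Emit:
{"fn": "drive_tool", "kwargs": {"increments": [[[0.1, 0, 0, 0, 0], [0.1, 0, 0, 0, 0], [0.1, 0, 0, 0, 0], [0.1, 0, 0, 0, 0]]], "squeeze": 4}}

```text
time_s: 25.28
tcp_pos: [0.4325, 0.0623, -0.0177]
eef_rot: [-180.0, -0.0, -57.5]
contact_force: [0.6, -0.3, 0.1]
gripper_width: 0.0507
gripper_force: 4.0
```

Emit:
{"fn": "drive_tool", "kwargs": {"increments": [[[0.45, 0, 0, 0, 0], [0.45, 0, 0, 0, 0], [0.45, 0, 0, 0, 0], [0.45, 0, 0, 0.017, 0], [0.45, 0, 0, 0.017, 0]]]}}

```text
time_s: 25.9
tcp_pos: [0.4323, 0.0622, -0.02]
eef_rot: [180.0, -0.0, -57.5]
contact_force: [-0.2, 0.3, 0.1]
gripper_width: 0.0636
gripper_force: 0.0
```

Emit:
{"fn": "drive_tool", "kwargs": {"increments": [[[0.45, 0, 0, 0.015, 0], [0.45, 0, 0, 0.015, 0]]]}}

```text
time_s: 26.15
tcp_pos: [0.4324, 0.0622, -0.0217]
eef_rot: [180.0, 0.0, -57.5]
contact_force: [0.0, 0.4, -0.6]
gripper_width: 0.0635
gripper_force: 0.0
```

Emit:
{"fn": "drive_tool", "kwargs": {"increments": [[[0.1, 0, 0, 0, 0], [0.1, 0, 0, 0, 0], [0.1, 0, 0, 0, 0], [0.1, 0, 0, 0, 0]]], "squeeze": 4}}

```text
time_s: 26.65
tcp_pos: [0.4325, 0.0623, -0.0216]
eef_rot: [-180.0, -0.0, -57.5]
contact_force: [-0.3, 1.1, -0.4]
gripper_width: 0.0501
gripper_force: 4.0
```

Emit:
{"fn": "drive_tool", "kwargs": {"increments": [[[-0.2, 0, 0, 0, 0], [-0.2, 0, 0, -0.03, 0], [-0.2, 0, 0, -0.1, 0], [-0.2, 0, 0, -0.25, 0], [-0.2, 0, 0, -0.25, 0]]], "squeeze": 5}}

```text
time_s: 27.28
tcp_pos: [0.4335, 0.0629, 0.0099]
eef_rot: [-179.8, -0.0, -57.5]
contact_force: [-0.1, 0.3, -0.5]
gripper_width: 0.0505
gripper_force: 5.0
```

Run:
```python
from h import *
im=capture("scene");cv2.imwrite("pics/s9.png",im[:,:,::-1]);c=im[245:345,200:300,::-1]
cv2.imwrite("pics/v9.png",cv2.resize(c,(600,600),interpolation=cv2.INTER_CUBIC))
s=r.get_state();print(s["tcp_pos"],s["contact_force"],s["gripper_width"])
```

```text
[0.43300644 0.06267728 0.00919184] [-0.29202586 -0.33500695 -0.3224593 ] 0.05036381842315207
```

View pics/v9.png

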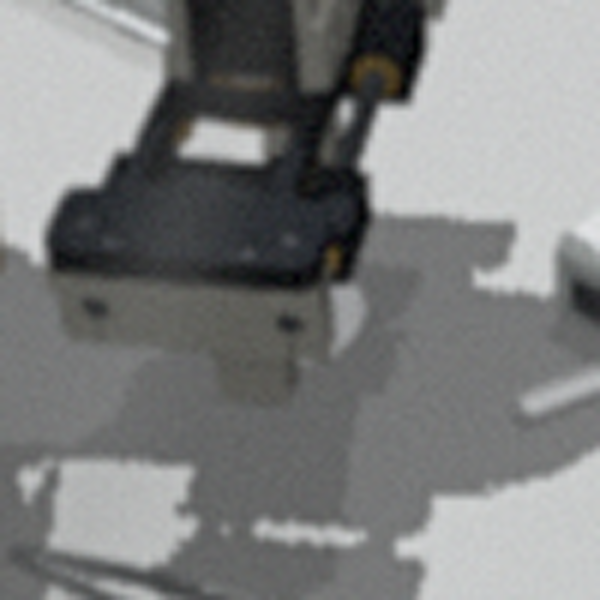

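The watch glass is held: its right edge at crop (365,315) has risen with the fingers from (370,375). Next I carry it over the beaker.

Emit:
{"fn": "drive_tool", "kwargs": {"increments": [[[-0.2, 0, 0, -0.2, 0], [-0.2, 0, 0, -0.5, 0], [-0.2, 0, 0, -0.8, 0], [-0.2, 0, 0, -1, 0], [-0.2, 0, 0, -1, 0]]]}}

```text
time_s: 27.95
tcp_pos: [0.4334, 0.0629, 0.1298]
eef_rot: [-179.8, -0.0, -57.5]
contact_force: [-0.4, 0.8, 0.4]
gripper_width: 0.0502
gripper_force: 5.0
```

Emit:
{"fn": "drive_tool", "kwargs": {"increments": [[[-0.2, 0.2, -0.1, 0, 0], [-0.2, 0.4, -0.2, 0, 0], [-0.2, 0.65, -0.33, 0, 0], [-0.2, 0.8, -0.4, 0, 0], [-0.2, 0.8, -0.4, 0, 0]]]}}

```text
time_s: 28.58
tcp_pos: [0.5245, 0.0064, 0.127]
eef_rot: [179.9, 0.0, -57.6]
contact_force: [-0.6, -0.2, -0.6]
gripper_width: 0.0503
gripper_force: 5.0
```

Emit:
{"fn": "drive_tool", "kwargs": {"increments": [[[-0.2, 0.2, -0.1, 0, 0], [-0.2, 0.4, -0.22, 0, 0], [-0.2, 0.48, -0.26, 0, 0], [-0.2, 0.48, -0.26, 0, 0], [-0.2, 0.48, -0.26, 0, 0]]]}}

```text
time_s: 29.2
tcp_pos: [0.5808, -0.0243, 0.1283]
eef_rot: [180.0, 0.0, -57.5]
contact_force: [0.2, -0.3, -0.1]
gripper_width: 0.0502
gripper_force: 5.0
```

```bash
python3 -c "
from h import *
go(.5819,-.0247,.092)"
```

```text
rows: [ 0.008 -0.006  0.303  0.   ] from [ 0.5808 -0.0243  0.1283]
```

Emit:
{"fn": "drive_tool", "kwargs": {"increments": [[[-0.2, 0.008, -0.006, 0.1, 0], [-0.2, 0.008, -0.006, 0.2, 0], [-0.2, 0.008, -0.006, 0.28, 0], [-0.2, 0.008, -0.006, 0.3, 0], [-0.2, 0.008, -0.006, 0.3, 0]]]}}

```text
time_s: 29.82
tcp_pos: [0.5829, -0.0251, 0.0922]
eef_rot: [180.0, 0.0, -57.5]
contact_force: [-0.4, 0.7, -0.4]
gripper_width: 0.0506
gripper_force: 5.0
```

Emit:
{"fn": "drive_tool", "kwargs": {"increments": [[[-0.2, 0, 0, 0.012, 0], [-0.2, 0, 0, 0.012, 0], [-0.2, 0, 0, 0.012, 0]]]}}

```text
time_s: 30.2
tcp_pos: [0.5831, -0.025, 0.0912]
eef_rot: [-180.0, -0.0, -57.5]
contact_force: [0.0, -1.0, 0.1]
gripper_width: 0.0508
gripper_force: 5.0
```

Emit:
{"fn": "drive_tool", "kwargs": {"increments": [[[-0.2, 0, 0, 0.008, 0], [-0.2, 0, 0, 0.008, 0], [-0.2, 0, 0, 0.008, 0]]]}}

```text
time_s: 30.58
tcp_pos: [0.5829, -0.0251, 0.09]
eef_rot: [180.0, -0.0, -57.5]
contact_force: [0.1, 0.2, 0.4]
gripper_width: 0.0506
gripper_force: 5.0
```

Emit:
{"fn": "drive_tool", "kwargs": {"increments": [[[-0.2, -0.008, 0.006, 0, 0], [-0.2, -0.008, 0.006, 0.008, 0], [-0.2, -0.008, 0.006, 0.008, 0], [-0.2, -0.008, 0.006, 0.008, 0]]]}}

```text
time_s: 31.08
tcp_pos: [0.582, -0.0246, 0.0893]
eef_rot: [-180.0, -0.0, -57.5]
contact_force: [-1.3, 0.2, 3.1]
gripper_width: 0.0507
gripper_force: 5.0
```

Emit:
{"fn": "drive_tool", "kwargs": {"increments": [[[-0.2, 0, 0, 0.007, 0], [-0.2, 0, 0, 0.007, 0], [-0.2, 0, 0, 0.007, 0]]]}}

```text
time_s: 31.45
tcp_pos: [0.5824, -0.0247, 0.0889]
eef_rot: [-179.9, -0.0, -57.5]
contact_force: [-0.8, -0.8, 6.1]
gripper_width: 0.0507
gripper_force: 5.0
```

Emit:
{"fn": "drive_tool", "kwargs": {"increments": [[[-0.2, 0, 0, -0.006, 0], [0.3, 0, 0, -0.006, 0], [0.45, 0, 0, -0.006, 0], [0.45, 0, 0, -0.006, 0], [0.45, 0, 0, -0.006, 0]]]}}

```text
time_s: 32.08
tcp_pos: [0.5817, -0.0247, 0.0887]
eef_rot: [180.0, 0.0, -57.5]
contact_force: [0.5, 1.0, 0.3]
gripper_width: 0.0637
gripper_force: 0.0
```

Emit:
{"fn": "drive_tool", "kwargs": {"increments": [[[0.45, 0, 0, -0.1, 0], [0.45, 0, 0, -0.4, 0], [1, 0, 0, -0.8, 0], [1, 0, 0, -0.9, 0], [1, 0, 0, -0.9, 0]]]}}

```text
time_s: 32.7
tcp_pos: [0.5822, -0.0245, 0.1982]
eef_rot: [-179.9, -0.0, -57.5]
contact_force: [-0.3, -0.4, 0.0]
gripper_width: 0.0853
gripper_force: 0.0
```

Run:
```python
from h import *
for n in("vial",):
    go(.409,.194,.20,-90)
# vial/pot caps in the untouched pictures
for n in("top","scene"):
    im=cv2.imread(f"pics/{n}0.png");hsv=cv2.cvtColor(im,cv2.COLOR_BGR2HSV)
    # vial cap: yellowish/beige
    x0,y0,w=(250,305,22) if n=="top" else (182,262,22)
    c=cv2.resize(im[y0:y0+w,x0:x0+w],None,fx=4,fy=4,interpolation=cv2.INTER_CUBIC).astype(int)
    m=((c[:,:,2]-c[:,:,0]>22)&(c[:,:,2]>140)).astype(np.uint8);M=cv2.moments(m)
    p=((M["m10"]/M["m00"]+.5)/4-.5+x0,(M["m01"]/M["m00"]+.5)/4-.5+y0);print(n,"vial",m.sum()/16,p,cast(n,p,.057),cast(n,p,.05))
im=cv2.imread("pics/top0.png",0);np.set_printoptions(linewidth=200);print(im[316:338,394:420])
```

```text
rows: [-2.311  0.239 -0.015  0.09 ] from [ 0.5822 -0.0245  0.1982]Traceback (most recent call last):
  File "<stdin>", line 11, in <module>
ZeroDivisionError: float division by zero
```

Emit:
{"fn": "drive_tool", "kwargs": {"increments": [[[1, -0.25, 0.02, 0, 0.025], [1, -0.5, 0.05, 0, 0.05], [1, -0.8, 0.08, 0, 0.075], [1, -0.8, 0.08, 0, 0.09], [1, -0.8, 0.08, 0, 0.09]]]}}

```text
time_s: 33.33
tcp_pos: [0.5213, 0.0513, 0.1958]
eef_rot: [179.9, -0.0, -89.8]
contact_force: [0.0, -0.5, 0.1]
gripper_width: 0.0878
gripper_force: 0.0
```

Emit:
{"fn": "drive_tool", "kwargs": {"increments": [[[1, -0.3, 0.25, 0, 0], [1, -0.6, 0.48, 0, 0], [1, -0.8, 0.7, 0, 0], [1, -0.8, 0.8, 0, 0], [1, -0.8, 0.8, 0, 0]]]}}

```text
time_s: 33.95
tcp_pos: [0.4254, 0.1466, 0.1966]
eef_rot: [180.0, -0.0, -89.8]
contact_force: [0.6, 0.3, -0.5]
gripper_width: 0.0876
gripper_force: 0.0
```

Run:
```python
from h import *
np.set_printoptions(precision=4,suppress=True,linewidth=200)
go(.409,.194,.12,-90)
im=cv2.imread("pics/top0.png").astype(int);print((im[:,:,2]-im[:,:,0])[308:324,252:270]);print(im[316:338,394:416,1])
ns=capture("scene");cv2.imwrite("pics/s10.png",ns[:,:,::-1]);nt=capture("top");cv2.imwrite("pics/t10.png",nt[:,:,::-1])
```

```text
rows: [-0.396  0.135  0.639  0.001] from [0.4254 0.1466 0.1966]
[[-5 -3 -5 -4 -4 -4 -4 -3 -5 -2 -4 -2 -3 -5 -4 -4 -4 -3]
 [-5 -5 -5 -4 -4 -5 -3 -4 -3 -5 -3 -3 -3 -3 -3 -4 -6 -4]
 [-4 -5 -3 -3 -1 -1  1  0  0 -1  0 -1 -1 -2 -2 -4 -5 -4]
 [-5 -5 -2  1  8 13 14 11 11  9  4  4 -1  0 -2 -4 -4 -3]
 [-5 -2  4  8 16 17 17 17 16 15 12 11  3  0 -2 -3 -4 -5]
 [-4  1  7 15 18 18 18 18 18 18 17 19  8  3 -2 -4 -3 -3]
 [-2  1 10 17 18 17 20 18 17 18 19 20 12  4 -1 -3 -4 -5]
 [-1  3 11 16 17 18 17 17 16 17 18 24 15  6 -4 -6 -5 -5]
 [-4  1 10 16 18 17 18 16 18 17 21 23 11  0 -3 -2 -5 -4]
 [-3 -3  7 13 16 16 17 17 18 20 21 13  4 -2 -4 -4 -4 -4]
 [-4 -4  0  6 11 15 16 16 18 19 16  8  1 -3 -2 -5 -4 -5]
 [-5 -3 -4 -1  3  5 11 14 11 10  7  2  0 -2 -4 -5 -3 -4]
 [-6 -3 -3 -4 -3 -1  1  2  3  2 -1 -1 -2 -2 -5 -3 -5 -4]
 [-3 -4 -5 -4 -3 -4 -2 -2 -1 -3 -1 -2 -2 -4 -4 -4 -4 -4]
 [-4 -3 -3 -3 -5 -4 -3 -4 -2 -3 -2 -2 -5 -3 -3 -5 -5 -5]
 [-3 -4 -5 -2 -3 -6 -3 -3 -3 -4 -5 -3 -4 -4 -5 -4 -3 -5]]
[[159 160 161 162 161 163 162 161 162 162 163 162 162 160 160 162 161 158 163 161 162 161]
 [162 163 159 162 160 160 161 16
[... 1179 characters left out ...]
7 149 160 163 160 162 162 163 162 160 161 162 161 162 162 161]
 [161 163 162 158 150 135 125 139 153 161 160 162 159 162 161 160 162 160 160 162 162 163]
 [161 162 161 159 155 150 139 134 143 156 164 163 161 159 161 160 160 160 160 161 162 160]
 [162 161 161 159 157 157 153 141 142 153 158 160 160 158 161 161 161 161 161 160 163 162]
 [158 162 160 159 157 157 156 152 152 155 157 160 156 157 161 161 162 161 161 160 160 162]
 [161 161 162 161 160 158 158 157 156 157 154 158 158 159 161 161 162 162 162 162 159 161]
 [162 163 162 161 161 160 159 158 158 156 156 157 160 159 161 163 161 162 159 160 162 160]
 [159 160 162 161 162 160 161 160 158 161 161 161 161 161 162 163 164 163 161 160 160 162]]
```

Emit:
{"fn": "drive_tool", "kwargs": {"increments": [[[1, -0.3, 0.1, 0, 0], [1, -0.4, 0.135, 0.2, 0], [1, -0.4, 0.135, 0.5, 0], [1, -0.4, 0.135, 0.7, 0], [1, -0.4, 0.135, 0.7, 0]]]}}

```text
time_s: 34.67
tcp_pos: [0.4093, 0.1934, 0.1112]
eef_rot: [179.8, -0.2, -89.9]
contact_force: [-0.7, -0.5, -0.3]
gripper_width: 0.0877
gripper_force: 0.0
```

Emit:
{"fn": "drive_tool", "kwargs": {"increments": [[[1, 0, 0, 0.2, 0], [1, 0, 0, 0.4, 0], [1, 0, 0, 0.6, 0], [1, 0, 0, 0.84, 0], [1, 0, 0, 0.84, 0]]]}}

```text
time_s: 35.3
tcp_pos: [0.4096, 0.194, 0.0116]
eef_rot: [179.9, -0.1, -89.9]
contact_force: [-0.2, -0.3, 1.3]
gripper_width: 0.0874
gripper_force: 0.0
```

Emit:
{"fn": "drive_tool", "kwargs": {"increments": [[[-1, 0, 0, 0, 0], [-1, 0, 0, 0, 0], [-1, 0, 0, 0, 0], [-1, 0, 0, 0, 0], [-1, 0, 0, 0, 0]]], "squeeze": 10}}

```text
time_s: 35.92
tcp_pos: [0.4096, 0.195, 0.0123]
eef_rot: [-180.0, 0.0, -89.9]
contact_force: [0.0, 0.1, -0.6]
gripper_width: 0.0434
gripper_force: 0.0
```

Emit:
{"fn": "drive_tool", "kwargs": {"increments": [[[-1, 0, 0, 0, 0], [-1, 0, 0, 0, 0], [-1, 0, 0, 0, 0]]]}}

```text
time_s: 36.3
tcp_pos: [0.4096, 0.1949, 0.0121]
eef_rot: [180.0, -0.0, -89.9]
contact_force: [0.2, -0.0, 0.4]
gripper_width: 0.0225
gripper_force: 10.0
```

Emit:
{"fn": "drive_tool", "kwargs": {"increments": [[[-1, 0, 0, -0.2, 0], [-1, 0, 0, -0.5, 0], [-1, 0.2, 0, -0.6, 0], [-1, 0.45, -0.2, -0.6, 0], [-1, 0.58, -0.4, -0.6, 0]]]}}

```text
time_s: 36.92
tcp_pos: [0.4581, 0.1245, 0.0846]
eef_rot: [-180.0, 0.0, -89.9]
contact_force: [-0.5, 0.6, 0.3]
gripper_width: 0.0224
gripper_force: 10.0
```

Emit:
{"fn": "drive_tool", "kwargs": {"increments": [[[-1, 0, -0.25, 0, 0], [-1, 0, -0.5, 0, 0], [-1, 0, -0.8, 0, 0], [-1, 0, -0.95, 0, 0], [-1, 0, -0.95, 0, 0]]]}}

```text
time_s: 37.55
tcp_pos: [0.5723, 0.1254, 0.0833]
eef_rot: [179.9, -0.0, -89.9]
contact_force: [-0.4, 0.4, -0.9]
gripper_width: 0.0226
gripper_force: 10.0
```

```bash
python3 -c "
from h import *
go(.573,.125,.014,-90)"
```

```text
rows: [ 0.003 -0.006  0.578  0.   ] from [0.5723 0.1254 0.0833]
```

Emit:
{"fn": "drive_tool", "kwargs": {"increments": [[[-1, 0, -0.005, 0.2, 0], [-1, 0, -0.005, 0.4, 0], [-1, 0, -0.005, 0.55, 0], [-1, 0, -0.005, 0.575, 0], [-1, 0, -0.005, 0.575, 0]]]}}

```text
time_s: 38.17
tcp_pos: [0.5721, 0.1257, 0.0156]
eef_rot: [-180.0, -0.0, -89.9]
contact_force: [0.5, 0.0, 0.3]
gripper_width: 0.0226
gripper_force: 10.0
```

Emit:
{"fn": "drive_tool", "kwargs": {"increments": [[[-1, 0, 0, 0.012, 0], [-1, 0, 0, 0.012, 0], [-1, 0, 0, 0.012, 0]]]}}

```text
time_s: 38.55
tcp_pos: [0.5725, 0.1257, 0.0141]
eef_rot: [-180.0, 0.0, -89.9]
contact_force: [-0.5, 0.8, 0.5]
gripper_width: 0.0223
gripper_force: 10.0
```

Emit:
{"fn": "drive_tool", "kwargs": {"increments": [[[-1, 0, 0, 0.012, 0], [-1, 0, 0, 0.012, 0], [-1, 0, 0, 0.012, 0]]]}}

```text
time_s: 38.92
tcp_pos: [0.5723, 0.1256, 0.0122]
eef_rot: [180.0, -0.0, -89.9]
contact_force: [0.9, 0.3, -1.4]
gripper_width: 0.0223
gripper_force: 10.0
```

Emit:
{"fn": "drive_tool", "kwargs": {"increments": [[[-1, 0, 0, 0.005, 0], [-1, 0, 0, 0.005, 0], [-1, 0, 0, 0.005, 0]]]}}

```text
time_s: 39.3
tcp_pos: [0.5725, 0.1257, 0.012]
eef_rot: [-180.0, 0.0, -89.9]
contact_force: [-1.8, -0.9, 5.4]
gripper_width: 0.0224
gripper_force: 10.0
```

Emit:
{"fn": "drive_tool", "kwargs": {"increments": [[[1, 0, 0, 0, 0], [1, 0, 0, 0, 0], [1, 0, 0, 0, 0], [1, 0, 0, 0, 0], [1, 0, 0, 0, 0]]]}}

```text
time_s: 39.92
tcp_pos: [0.5723, 0.1256, 0.0116]
eef_rot: [180.0, -0.0, -89.9]
contact_force: [0.5, -0.8, -0.8]
gripper_width: 0.0669
gripper_force: 0.0
```

Emit:
{"fn": "drive_tool", "kwargs": {"increments": [[[1, 0, 0, -0.1, 0], [1, 0, 0, -0.4, 0], [1, 0, 0, -0.8, 0], [1, 0, 0, -0.8, 0]]]}}

```text
time_s: 40.42
tcp_pos: [0.5752, 0.1269, 0.1129]
eef_rot: [-179.6, 0.2, -89.8]
contact_force: [0.4, -0.0, -1.3]
gripper_width: 0.0872
gripper_force: 0.0
```

Emit:
{"fn": "drive_tool", "kwargs": {"increments": [[[1, 0, 0, -0.3, 0], [1, 0, 0, -0.8, 0], [1, 0, 0, -0.8, 0]]]}}

```text
time_s: 40.8
tcp_pos: [0.575, 0.1266, 0.2091]
eef_rot: [-179.5, 0.2, -89.8]
contact_force: [-0.5, -0.2, -0.5]
gripper_width: 0.0875
gripper_force: 0.0
```

Emit:
{"fn": "drive_tool", "kwargs": {"increments": [[[1, 0.3, 0.17, 0, 0], [1, 0.6, 0.34, 0, 0], [1, 0.89, 0.51, 0, 0], [1, 0.89, 0.51, 0, 0]]]}}

```text
time_s: 41.3
tcp_pos: [0.5097, 0.0169, 0.2037]
eef_rot: [180.0, 0.0, -90.0]
contact_force: [1.1, -0.1, -0.9]
gripper_width: 0.0874
gripper_force: 0.0
```

Emit:
{"fn": "drive_tool", "kwargs": {"increments": [[[1, 0.3, 0.17, 0, 0], [1, 0.6, 0.34, 0, 0], [1, 0.89, 0.51, 0, 0], [1, 0.89, 0.51, 0, 0]]]}}

```text
time_s: 41.8
tcp_pos: [0.4493, -0.0894, 0.2035]
eef_rot: [180.0, 0.0, -90.0]
contact_force: [0.4, -0.0, 0.5]
gripper_width: 0.0874
gripper_force: 0.0
```

Emit:
{"fn": "drive_tool", "kwargs": {"increments": [[[1, 0.3, 0.17, 0, 0], [1, 0.6, 0.34, 0, 0], [1, 0.89, 0.51, 0, 0], [1, 0.89, 0.51, 0, 0]]]}}

```text
time_s: 42.3
tcp_pos: [0.3889, -0.1961, 0.2035]
eef_rot: [180.0, 0.0, -90.0]
contact_force: [0.5, -0.6, -0.2]
gripper_width: 0.088
gripper_force: 0.0
```

Run:
```python
from h import *
print(cast("top",(404.2,325.8),.058))
go(.388,-.195,.02,-90)
```

```text
[ 0.39052757 -0.19364991  0.058     ]
rows: [-0.009  0.008  1.529 -0.   ] from [ 0.3889 -0.1961  0.2035]
```

Emit:
{"fn": "drive_tool", "kwargs": {"increments": [[[1, -0.01, 0.008, 0.2, 0], [1, -0.01, 0.008, 0.5, 0], [1, -0.01, 0.008, 0.8, 0], [1, -0.01, 0.008, 0.8, 0]]]}}

```text
time_s: 42.8
tcp_pos: [0.3873, -0.193, 0.1056]
eef_rot: [179.7, 0.0, -89.8]
contact_force: [0.1, -1.0, 0.6]
gripper_width: 0.0876
gripper_force: 0.0
```

Emit:
{"fn": "drive_tool", "kwargs": {"increments": [[[1, 0, 0, 0.2, 0], [1, 0, 0, 0.5, 0], [1, 0, 0, 0.7, 0], [1, 0, 0, 0.75, 0], [1, 0, 0, 0.75, 0]]]}}

```text
time_s: 43.42
tcp_pos: [0.3897, -0.1938, 0.0185]
eef_rot: [-180.0, -0.0, -89.8]
contact_force: [-0.4, 0.6, 0.0]
gripper_width: 0.0877
gripper_force: 0.0
```

Emit:
{"fn": "drive_tool", "kwargs": {"increments": [[[-1, 0, 0, 0, 0], [-1, 0, 0, 0, 0], [-1, 0, 0, 0, 0], [-1, 0, 0, 0, 0], [-1, 0, 0, 0, 0]]], "squeeze": 10}}

```text
time_s: 44.05
tcp_pos: [0.3885, -0.194, 0.0177]
eef_rot: [-180.0, -0.0, -89.9]
contact_force: [-0.1, -1.2, -0.4]
gripper_width: 0.0432
gripper_force: 0.0
```

Emit:
{"fn": "drive_tool", "kwargs": {"increments": [[[-1, 0, 0, 0, 0], [-1, 0, 0, 0, 0], [-1, 0, 0, 0, 0]]]}}

```text
time_s: 44.42
tcp_pos: [0.3885, -0.194, 0.0176]
eef_rot: [180.0, -0.0, -89.9]
contact_force: [-0.8, 0.7, 0.7]
gripper_width: 0.0315
gripper_force: 10.0
```

Run:
```python
from h import *
np.set_printoptions(precision=4,suppress=True)
# slide box: refine from first top picture, upper face only (brighter blue)
im=cv2.imread("pics/top0.png")[225:285,410:482];c=cv2.resize(im,None,fx=4,fy=4,interpolation=cv2.INTER_CUBIC)
h=cv2.cvtColor(c,cv2.COLOR_BGR2HSV)
for v in(40,110,125):
    m=cv2.inRange(h,(95,90,v),(125,255,255));cs,_=cv2.findContours(m,0,1);k=max(cs,key=cv2.contourArea);e=cv2.minAreaRect(k)
    p=((e[0][0]+.5)/4-.5+410,(e[0][1]+.5)/4-.5+225);print(v,p,np.array(e[1])/4,e[2],cast("top",p,.034))
q=np.array([proj("top",(.585+a*.044,-.313+b*.062,.034)) for a,b in((1,1),(1,-1),(-1,-1),(-1,1))],np.float32);print("exp",cv2.minAreaRect(q))
```

```text
40 (446.4742240905762, 254.36618041992188) [30.5573 46.3395] 84.92039489746094 [ 0.587  -0.3126  0.034 ]
110 (447.23451232910156, 254.10693168640137) [30.1755 44.779 ] 84.92039489746094 [ 0.5878 -0.3147  0.034 ]
125 (470.125, 261.5) [1.25 0.  ] -90.0 [ 0.5689 -0.3774  0.034 ]
exp ((446.7175598144531, 255.17445373535156), (46.090518951416016, 31.768943786621094), 1.355974555015564)
```

Emit:
{"fn": "drive_tool", "kwargs": {"increments": [[[-1, 0, 0, -0.2, 0], [-1, 0, 0, -0.5, 0], [-1, 0, -0.2, -0.62, 0], [-1, -0.1, -0.45, -0.62, 0], [-1, -0.2, -0.7, -0.62, 0]]]}}

```text
time_s: 45.05
tcp_pos: [0.4734, -0.1695, 0.0924]
eef_rot: [-180.0, 0.0, -89.9]
contact_force: [0.6, -0.2, -0.9]
gripper_width: 0.0315
gripper_force: 10.0
```

Emit:
{"fn": "drive_tool", "kwargs": {"increments": [[[-1, 0, -0.25, 0, 0], [-1, 0, -0.5, 0, 0], [-1, 0, -0.8, 0, 0], [-1, 0, -0.92, 0, 0], [-1, 0, -0.92, 0, 0]]]}}

```text
time_s: 45.68
tcp_pos: [0.5829, -0.1694, 0.0913]
eef_rot: [179.9, 0.0, -89.9]
contact_force: [-0.6, -0.1, 0.4]
gripper_width: 0.0315
gripper_force: 10.0
```

```bash
python3 -c "
from h import *
go(.584,-.169,.020,-90)"
```

```text
rows: [-0.004 -0.009  0.594  0.   ] from [ 0.5829 -0.1694  0.0913]
```

Emit:
{"fn": "drive_tool", "kwargs": {"increments": [[[-1, 0, -0.008, 0.2, 0], [-1, 0, -0.008, 0.4, 0], [-1, 0, -0.008, 0.55, 0], [-1, 0, -0.008, 0.59, 0], [-1, 0, -0.008, 0.59, 0]]]}}

```text
time_s: 46.3
tcp_pos: [0.5834, -0.1696, 0.0215]
eef_rot: [180.0, -0.0, -89.9]
contact_force: [0.3, 0.3, -1.0]
gripper_width: 0.0317
gripper_force: 10.0
```

Emit:
{"fn": "drive_tool", "kwargs": {"increments": [[[-1, 0, 0, 0.012, 0], [-1, 0, 0, 0.012, 0], [-1, 0, 0, 0.012, 0]]]}}

```text
time_s: 46.68
tcp_pos: [0.584, -0.1695, 0.0202]
eef_rot: [-180.0, -0.0, -89.9]
contact_force: [-0.9, 0.5, -0.2]
gripper_width: 0.0315
gripper_force: 10.0
```

Emit:
{"fn": "drive_tool", "kwargs": {"increments": [[[-1, 0, 0, 0.012, 0], [-1, 0, 0, 0.012, 0], [-1, 0, 0, 0.012, 0]]]}}

```text
time_s: 47.05
tcp_pos: [0.5838, -0.1695, 0.0183]
eef_rot: [180.0, -0.0, -89.9]
contact_force: [0.2, 0.2, -0.7]
gripper_width: 0.0316
gripper_force: 10.0
```

Emit:
{"fn": "drive_tool", "kwargs": {"increments": [[[-1, 0, 0, 0.008, 0], [-1, 0, 0, 0.008, 0], [-1, 0, 0, 0.008, 0]]]}}

```text
time_s: 47.42
tcp_pos: [0.5839, -0.1696, 0.0176]
eef_rot: [-180.0, -0.0, -89.9]
contact_force: [-0.9, 0.1, 2.9]
gripper_width: 0.0312
gripper_force: 10.0
```

Emit:
{"fn": "drive_tool", "kwargs": {"increments": [[[1, 0, 0, 0, 0], [1, 0, 0, 0, 0], [1, 0, 0, 0, 0], [1, 0, 0, 0, 0], [1, 0, 0, 0, 0]]]}}

```text
time_s: 48.05
tcp_pos: [0.5838, -0.1695, 0.0173]
eef_rot: [180.0, 0.0, -89.9]
contact_force: [0.4, 1.2, 0.2]
gripper_width: 0.0763
gripper_force: 0.0
```

Emit:
{"fn": "drive_tool", "kwargs": {"increments": [[[1, 0, 0, -0.1, 0], [1, 0, 0, -0.4, 0], [1, 0, 0, -0.8, 0], [1, 0, 0, -0.8, 0]]]}}

```text
time_s: 48.55
tcp_pos: [0.5869, -0.1699, 0.1188]
eef_rot: [-179.5, -0.1, -89.8]
contact_force: [0.7, 0.7, -0.9]
gripper_width: 0.0876
gripper_force: 0.0
```

Emit:
{"fn": "drive_tool", "kwargs": {"increments": [[[1, 0, 0.2, -0.4, 0], [1, 0.2, 0.5, -0.8, 0], [1, 0.5, 0.9, -0.8, 0], [1, 0.7, 0.9, -0.8, 0], [1, 0.7, 0.9, -0.8, 0]]]}}

```text
time_s: 49.18
tcp_pos: [0.4754, -0.2549, 0.21]
eef_rot: [-179.9, -0.0, -90.0]
contact_force: [0.5, 0.4, -0.1]
gripper_width: 0.0874
gripper_force: 0.0
```

Emit:
{"fn": "drive_tool", "kwargs": {"increments": [[[1, 0.3, 0.1, 0, 0], [1, 0.6, 0.3, 0, 0], [1, 0.9, 0.5, 0, 0], [1, 1, 0.5, 0, 0], [1, 1, 0.5, 0, 0]]]}}

```text
time_s: 49.8
tcp_pos: [0.4165, -0.374, 0.2091]
eef_rot: [180.0, 0.0, -89.9]
contact_force: [0.2, 0.9, -1.6]
gripper_width: 0.0876
gripper_force: 0.0
```

Run:
```python
from h import *
ns=capture("scene")[:,:,::-1];nt=capture("top")[:,:,::-1];cv2.imwrite("pics/sF.png",ns);cv2.imwrite("pics/tF.png",nt)
a=cv2.resize(ns[190:380,170:400],(400,330),interpolation=cv2.INTER_CUBIC)
b=cv2.resize(ns[220:300,280:380],(400,320),interpolation=cv2.INTER_CUBIC)[:270]
t=cv2.resize(nt[225:285,190:390],(800,240),interpolation=cv2.INTER_CUBIC)
cv2.imwrite("pics/final.png",np.vstack([np.hstack([a,np.vstack([b,np.zeros((60,400,3),np.uint8)])]),t]))
```

```text
(no output)
```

View pics/final.png

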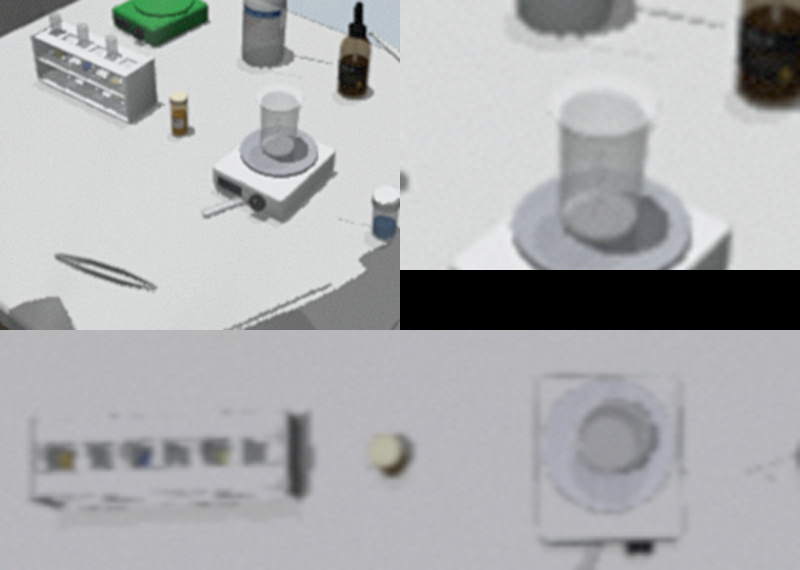

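The last picture shows the watch glass level on the beaker (rim 551–657, beaker 558–645 in the enlarged view). The beaker is central on the plate at (610,443). The vial at (388,452) stands upright midway between rack (165) and plate (610), and the pot stands upright right of the stirrer. The wash bottle is undisturbed.

```bash
python3 -c "
from h import *
print(job.close_job())"
```

```text
the job is handed in; nothing more can be done
None
```

The job is handed in at about 50 s: the beaker stands on the stirrer plate with the watch glass centred on its mouth. The vial and pot stand upright at their midpoints, though the pot's final spacing comes from the arm's position, not a last camera check. Everything is released and I moved neither the wash bottle nor the cylinder.

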